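Sieve hazelnuts from walnuts on a buffered catch box

ROBOT

A 7-joint arm with a two-finger parallel gripper is mounted at the origin on a cart in front of the work surface, level with it; the furniture and walls round the work are solid. World frame = base frame: x ahead of the robot, y to its left, z up, the work surface at z = 0. Lengths are in m, angles in degrees, forces in N, time in s.
With the tool pointing down it reaches from about 0.425 to 0.875 m from the base axis. Payload 4.7 kg.
Tool frame: the origin (TCP) lies at the very end of the fingers, on their centre line; the grasp point (between the pads) lies 19 mm behind it (pinch_z is the distance from the TCP to the grasp point, in m); z points along the fingers, y is the direction in which the jaws open and shut (so a half turn about z gives the same grasp; the last joint's range is limited). The gripper opens to 87 mm and grips with 3 to 60 N. Pads are 19 mm wide; open, the fingers measure 117 mm over their backs; the gripper's body (75 mm by 190 mm) begins 51 mm behind the grasp point.
Start: joints at [67.672, 18.392, -4.016, 83.108, 1.295, 78.541, -3.26], TCP at [0.255, -0.598, 0.223] pointing down, gripper open.
Joint ranges: [-163.93, 163.93], [-17.29, 119.83], [-79.2, 71.16], [3.27, 140.29], [-89.18, 269.18], [5.43, 117.66], [-154.24, 154.24]. Speed limits (degrees/s): [147.25, 147.25, 180, 180, 180, 180, 180].

INTERFACE

Orientations are given as [roll, pitch, yaw] about the fixed x, y, z axes, in that order (R = Rz(yaw) Ry(pitch) Rx(roll)).
In Python, from cell import get_obs, read_camera, camera_params, sign_off, pinch_z gives the robot as it stands.
- The arm moves only by the shell command python3 -m handwheel 'ROWS' [FORCE]. ROWS is JSON, a list of rows, each a list of 5 numbers: the finger opening in m, from 0 to 0.087, then the shift along the tool's x, y, z in m, then the turn about the tool's z in rad. In form: [[jaw, tx, ty, tz, twist], ...]. A call has 1 to 20 rows; each row is the pose to reach, as a shift and turn from the pose commanded when the call began, along the tool's axes at that moment; what a row does not reach only later rows make up. A row lasts 1/10 s, in which the tool goes at most 50 mm and 8.59 degrees, less where a joint would pass 70% of its speed; a pose out of reach is approached as far as the arm can. A call with a gripper value outside its range is refused whole. The fingers move at their own pace and stop on an object; FORCE is the grip in N (left out, the last holds). Time passes only in rows, so rows that repeat a pose let the fingers close. It gives the time, the measured TCP pose, the force and the opening at its end, in the units of the state.
- get_obs(): the state, without advancing time (a new reading comes with each control period).
- read_camera(name): name is "scene" or "top"; returns the picture (420x560x3 uint8, blue, green, red); there is no depth.
- camera_params(name): a dict with "camera_matrix" (3x3 intrinsics, pixels), "R" (3x3) and "t" (3): a world point X has camera coordinates R X + t. Camera axes: x right, y down, z forward; pixel columns grow to the right and rows downward; lengths in m; the calibration is good to about 2 mm. A picture is of the moment at which its call begins. camera_params takes no time and is no camera call.
- sign_off(): hands the job in, once; it reports no verdict.
The state is a dict: "time_s": time; "qpos": joint angles; "joint_velocities": joint speeds; "effort": joint torques, N m; "tool_pos": TCP position; "tool_rot": TCP orientation; "force": force on the tool from outside, world axes, zero at the start; "wrist_torque": the same for the moment, N m; "grip_width": finger opening in m.
Only numpy, scipy, OpenCV 4.12 (cv2) and the standard library are available. Lean on these libraries where they do the work, as an engineer would, in place of code of your own. Each camera call takes 0.05 s, during which the arm holds its last target.

TASK

Carry the sieve of mixed nuts by its bridge handle to the catch box and seat it flat on the box's rails; then, still holding it, slide it briskly side to side, knocking gently first against the left and then against the right sprung buffer and so on, never slamming or pressing hard, until all six hazelnuts have dropped through into the box. Leave the sieve resting flat on the rails with both walnuts still in it; do not touch the nuts with the fingers, and leave the salt shaker, tumbler and mug alone.

Things in the scene. Friction and masses are not known exactly. Their poses are not given: they have to be found in the camera images.
- sieve: Sorting sieve, 0.4 to 0.65 kg, 188 (its x) x 186 (its y) mm, light wooden frame 40 mm high with a dark bridge handle along its x over the middle. Origin: centre of its underside; z up. Stands on the worktop at first.
- sieve_handle (a point): Centre of the bridge bar, 80 mm above the sieve's underside. The bar is 188 mm long (sieve x), 14 mm wide (sieve y: grip across this) and 22 mm high; below it are 69 mm down to the underside; walnuts reach up to about 43 mm above the underside.
- sieve_band (a point): Middle of the solid steel band on the sieve's floor, 4.5 mm above the underside. Band along x, 58 mm wide, edged by round lips 2 mm high at y = +/-28 mm; beyond them a bar grid with openings of 24 to 26 mm. The nuts start on the band and stay there if carried level and smoothly; brisk shaking along y (peaks of about 0.4 m/s) rolls them over the lips.
- catch_box: Wooden catch box, fixed, 212 (x) x 320 (y) x 98 mm, open on top, floor 6 mm thick. Origin: centre of its underside; z up. The sieve goes in with its x along the box's x (either way round), sits on two rails and slides along the box's y; seated, its origin is 60 mm above the box's origin.
- rails (a point): Point midway between the two rails, at the height of their tops (60 mm above the worktop). The rails run along the box's y, at x = 85 to 98 mm on either side. Beyond them stand guides (inner faces at x = +/-98 mm, 90 mm above the worktop, flared at the top), leaving the sieve 4 mm of play on each side.
- end_left: Left (+y) end wall of the box with its sprung buffer; origin bottom centre, at y = +155 mm of the box. Rubber pad 44 x 26 mm, centre 82 mm above the worktop, spring 600 N/m, 10 mm travel, then a hard stop. It is screwed in differently each time: free face 108 to 130 mm from the box's centre (15 to 37 mm of free slide from mid-box), not measured. 3 N is a knock, over 20 N too hard.
- end_right: Right (-y) end wall of the box, origin at y = -155 mm of the box, with a buffer of the same kind, set independently of the left one.
- hazelnut_0: Hazelnut, dark brown ball of 20 mm diameter with a pale cap, 10 g; origin at its centre. Starts on the sieve's solid band.
- hazelnut_1: Hazelnut, dark brown ball of 20 mm diameter with a pale cap, 10 g; origin at its centre. Starts on the sieve's solid band.
- hazelnut_2: Hazelnut, dark brown ball of 20 mm diameter with a pale cap, 10 g; origin at its centre. Starts on the sieve's solid band.
- hazelnut_3: Hazelnut, dark brown ball of 20 mm diameter with a pale cap, 10 g; origin at its centre. Starts on the sieve's solid band.
- hazelnut_4: Hazelnut, dark brown ball of 20 mm diameter with a pale cap, 10 g; origin at its centre. Starts on the sieve's solid band.
- hazelnut_5: Hazelnut, dark brown ball of 20 mm diameter with a pale cap, 10 g; origin at its centre. Starts on the sieve's solid band.
- walnut_0: Walnut, tan ridged ball of 38 mm diameter, 16 g; origin at its centre. Starts on the sieve's solid band; cannot pass the grid.
- walnut_1: Walnut, tan ridged ball of 38 mm diameter, 16 g; origin at its centre. Starts on the sieve's solid band; cannot pass the grid.
- salt_shaker: Salt shaker, bystander, 44 mm wide, 90 mm high; origin at its underside.
- tumbler: Coral glass tumbler, bystander, 81 mm wide, 98 mm high; origin at its underside.
- mug: White mug with dark wave pattern, bystander, 79 x 115 mm, 98 mm high; origin at its underside.
Things that resemble listed ones, but are neither listed nor needed, are in the scene too. What is shaped like the walnut_0 but blue or green is not meant.

How it is judged (in metres and radians):
On the way, in this order (a step that is already met when the one before it is completed fails the run):
1. the sieve is seated flat on the box's rails (z of sieve in the frame of catch_box between 0.056 and 0.064 m and x of sieve in the frame of catch_box between -0.012 and 0.012 m and angle between sieve's own z axis and vertical below 0.06 rad), for 0.1 s.
2. held in the fingers and seated, the sieve knocks against the left buffer with at least 3 N (all of step 1 and contact force between sieve and end_left above 3 N and contact force between the fingers and sieve above 0.5 N).
3. then, likewise, against the right buffer with at least 3 N (all of step 1 and contact force between sieve and end_right above 3 N and contact force between the fingers and sieve above 0.5 N).
At the end, for the whole second after the job is handed in: All six hazelnuts lie in the catch box below the sieve (centres under 40 mm above the box's underside, inside its walls), both walnuts lie in the sieve, and the sieve rests still on the rails: origin 56 to 64 mm above the box's origin, within 12 mm of its centre line, tilted less than 0.06 rad (all of step 1 and linear speed of sieve below 0.02 m/s and x of hazelnut_0 in the frame of catch_box between -0.09 and 0.09 m and y of hazelnut_0 in the frame of catch_box between -0.15 and 0.15 m and z of hazelnut_0 in the frame of catch_box between 0 and 0.04 m and x of hazelnut_1 in the frame of catch_box between -0.09 and 0.09 m and y of hazelnut_1 in the frame of catch_box between -0.15 and 0.15 m and z of hazelnut_1 in the frame of catch_box between 0 and 0.04 m and x of hazelnut_2 in the frame of catch_box between -0.09 and 0.09 m and y of hazelnut_2 in the frame of catch_box between -0.15 and 0.15 m and z of hazelnut_2 in the frame of catch_box between 0 and 0.04 m and x of hazelnut_3 in the frame of catch_box between -0.09 and 0.09 m and y of hazelnut_3 in the frame of catch_box between -0.15 and 0.15 m and z of hazelnut_3 in the frame of catch_box between 0 and 0.04 m and x of hazelnut_4 in the frame of catch_box between -0.09 and 0.09 m and y of hazelnut_4 in the frame of catch_box between -0.15 and 0.15 m and z of hazelnut_4 in the frame of catch_box between 0 and 0.04 m and x of hazelnut_5 in the frame of catch_box between -0.09 and 0.09 m and y of hazelnut_5 in the frame of catch_box between -0.15 and 0.15 m and z of hazelnut_5 in the frame of catch_box between 0 and 0.04 m and x of walnut_0 in the frame of sieve between -0.085 and 0.085 m and y of walnut_0 in the frame of sieve between -0.086 and 0.086 m and z of walnut_0 in the frame of sieve between 0.005 and 0.06 m and x of walnut_1 in the frame of sieve between -0.085 and 0.085 m and y of walnut_1 in the frame of sieve between -0.086 and 0.086 m and z of walnut_1 in the frame of sieve between 0.005 and 0.06 m); the robot touches nothing.
It fails at once if the sieve is pressed or knocked against the left buffer or end wall with more than 20 N (contact force between sieve and end_left above 20 N).
It fails at once if the sieve is pressed or knocked against the right buffer or end wall with more than 20 N (contact force between sieve and end_right above 20 N).
It fails at once if the sieve is pressed or dropped on the box with more than 40 N in all (contact force between sieve and catch_box above 40 N).
It fails at once if the fingers touch a nut (contact force between the fingers and hazelnut_0 above 0.2 N or contact force between the fingers and hazelnut_1 above 0.2 N or contact force between the fingers and hazelnut_2 above 0.2 N or contact force between the fingers and hazelnut_3 above 0.2 N or contact force between the fingers and hazelnut_4 above 0.2 N or contact force between the fingers and hazelnut_5 above 0.2 N or contact force between the fingers and walnut_0 above 0.2 N or contact force between the fingers and walnut_1 above 0.2 N).
It fails at once if a bystander (salt shaker, tumbler, mug) is moved by more than 20 mm (distance of any of salt_shaker, tumbler, mug from where it was at the start of the episode above 0.02 m).
It also fails if it takes over 67 s, if anything falls off the work surface, if the arm or the gripper's body presses on something with over 40 N, if the wrist force passes 120 N, or if a joint passes its speed limit or range.

## Working session

There is one attempt and no reset: what is moved stays moved. The work goes in short steps, Python scripts to look and compute and a shell command to move; the robot and the scene stay as the last step left them, time stands still between calls to the robot, and variables do not carry over. Pictures are saved under pics/ and viewed, and the job is handed in when it is done.

```bash
mkdir -p pics; ls
python3 - <<'E'
from cell import *
import cv2
print(get_obs()); print(pinch_z)
for n in("scene","top"):
    p=camera_params(n);print(n,p)
    cv2.imwrite(f"pics/{n}0.png",read_camera(n))
E
```

```text
pics
{'time_s': 0.0, 'qpos': array([67.67173294, 18.43915934, -4.01522171, 83.17587839,  1.29309441,
       78.54293979, -3.2604387 ]), 'joint_velocities': array([ 0.07002015, -0.02352378,  0.03721173,  0.08103932, -0.04232481,
        0.00852805, -0.04344076]), 'effort': array([-2.47310209e-05, -4.91294539e+01, -4.03822884e-01, -3.12527204e+01,
       -6.39894395e-02,  4.36927029e-02,  1.72765772e-04]), 'tool_pos': array([ 0.25512936, -0.59720942,  0.22145181]), 'tool_rot': array([-1.79887164e+02,  4.17036841e-03,  2.31369294e+01]), 'force': array([-0.12872962, -0.63893452, -0.14489959]), 'wrist_torque': array([ 0.02307584, -0.05925827,  0.03156397]), 'grip_width': 0.08701294784160994}
0.0187
scene {'camera_matrix': array([[392.68837674,   0.        , 277.60401359],
       [  0.        , 392.68837674, 211.56516455],
       [  0.        ,   0.        ,   1.        ]]), 'R': array([[-0.57822112, -0.81583416, -0.00865818],
       [-0.37156783,  0.27276611, -0.88743225],
       [ 0.7263592 , -0.50991497, -0.46085686]]), 't': array([0.34549466, 0.27716045, 0.66944393])}
top {'camera_matrix': array([[408.41178008,   0.        , 283.40036181],
       [  0.        , 408.41178008, 201.38647304],
       [  0.        ,   0.        ,   1.        ]]), 'R': array([[ 2.90043704e-02, -9.99578922e-01,  8.52028838e-04],
       [-9.96478659e-01, -2.89814762e-02, -7.86788130e-02],
       [ 7.86703761e-02,  1.43300088e-03, -9.96899653e-01]]), 't': array([0.02551664, 0.5533125 , 1.38360081])}
```

View pics/scene0.png

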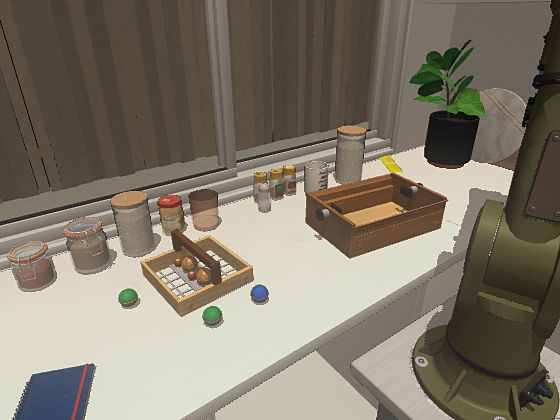

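View pics/top0.png

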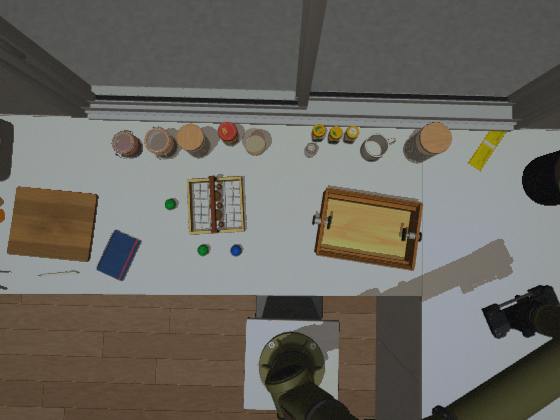

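The top view shows the sieve at about (216,205), with its dark handle running vertically (roughly world x). The box is at (368,228), with buffers at (318,218) and (408,234). The blue and green balls at (236,251), (203,251) and (170,204) are decoys.

Run:
```python
import cv2,numpy as np
t=cv2.imread("pics/top0.png")
a=cv2.resize(t[165:245,175:260],None,fx=7,fy=7,interpolation=cv2.INTER_CUBIC);cv2.imwrite("pics/ca.png",a)
a=cv2.resize(t[175:280,305:430],None,fx=5.5,fy=5.5,interpolation=cv2.INTER_CUBIC);cv2.imwrite("pics/cb.png",a)
s=cv2.imread("pics/scene0.png")
a=cv2.resize(s[220:320,130:265],None,fx=5.5,fy=5.5,interpolation=cv2.INTER_CUBIC);cv2.imwrite("pics/cc.png",a)
```

```text
(no output)
```

View pics/ca.png

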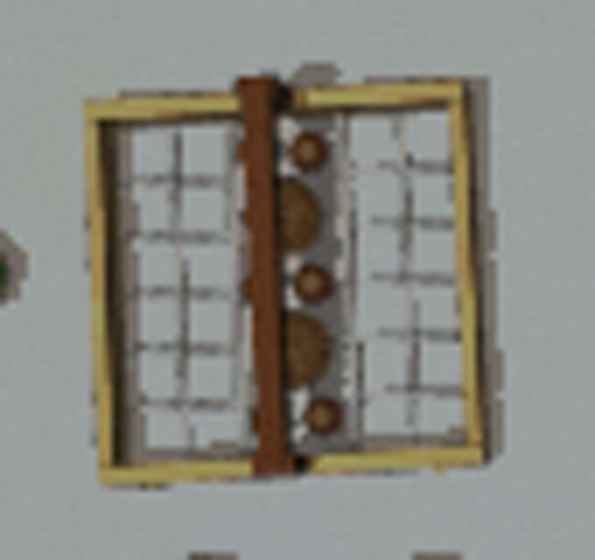

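View pics/cb.png

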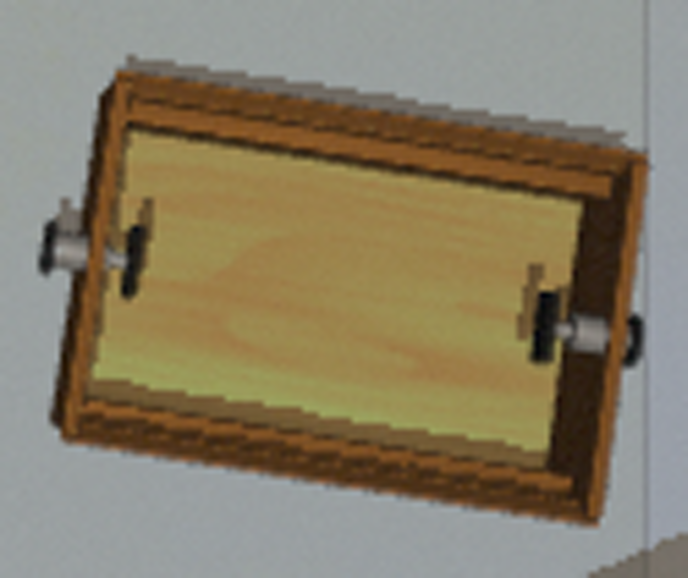

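View pics/cc.png

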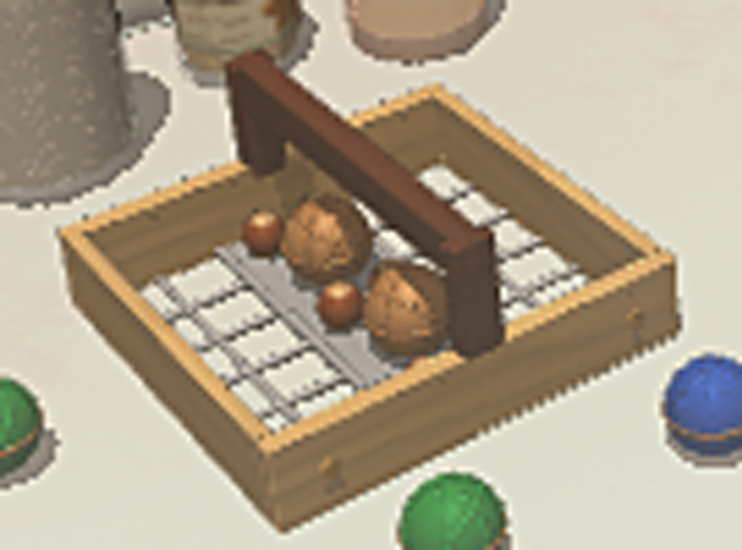

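```bash
cat > h.py <<'E'
import numpy as np,cv2
from cell import *
def ray(n,uv,z):
    p=camera_params(n);K,R,t=p["camera_matrix"],p["R"],p["t"]
    uv=np.atleast_2d(uv).astype(float)
    d=(R.T@np.linalg.inv(K)@np.c_[uv,np.ones(len(uv))].T).T
    C=-R.T@t
    return C+d*((z-C[2])/d[:,2])[:,None]
def proj(n,X):
    p=camera_params(n);X=np.atleast_2d(X)@p["R"].T+p["t"];u=X@p["camera_matrix"].T
    return u[:,:2]/u[:,2:]
def rect(n,img,z,x0,x1,y0,y1,s=3000/1000*1000):
    # picture: columns to -y, rows to -x, s px per m
    W=int((y1-y0)*s);H=int((x1-x0)*s)
    c,r=np.meshgrid(np.arange(W),np.arange(H))
    P=np.c_[(x1-r/s).ravel(),(y1-c/s).ravel(),np.full(W*H,z)]
    uv=proj(n,P).reshape(H,W,2).astype(np.float32)
    return cv2.remap(img,uv[...,0],uv[...,1],cv2.INTER_CUBIC)
E
python3 - <<'E'
from h import *
t=cv2.imread("pics/top0.png")
c=np.array([(85,102),(462,82),(482,460),(103,484)])
P=ray("top",(c+.5)/7-.5+[175,165],.04);print(P,P.mean(0),np.linalg.norm(P-np.roll(P,-1,0),axis=1))
h=np.array([(258,80),(275,472)])
P=ray("top",(h+.5)/7-.5+[175,165],.091);print(P,P.mean(0),np.linalg.norm(P[0]-P[1]))
b=np.array([(122,72),(648,155),(597,525),(65,440)])
P=ray("top",(b+.5)/5.5-.5+[305,175],.098);print(P,P.mean(0),np.linalg.norm(P-np.roll(P,-1,0),axis=1))
cv2.imwrite("pics/rb.png",rect("top",t,.098,.33,.67,-.50,-.05,1700))
cv2.imwrite("pics/rs.png",rect("top",t,.04,.42,.67,.12,.38,2300))
E
```

```text
[[0.61737778 0.37334843 0.04      ]
 [0.63254198 0.1901367  0.04      ]
 [0.4491146  0.17364456 0.04      ]
 [0.43228003 0.35584154 0.04      ]] [0.5328286  0.27324281 0.04      ] [0.18383822 0.1841673  0.18297307 0.18592382]
[[0.62366282 0.28035464 0.091     ]
 [0.4404982  0.26459584 0.091     ]] [0.53208051 0.27247524 0.091     ] 0.18384127927654462
[[ 0.59527492 -0.09869415  0.098     ]
 [ 0.5549512  -0.41081201  0.098     ]
 [ 0.33730129 -0.38151314  0.098     ]
 [ 0.37758107 -0.06980006  0.098     ]] [ 0.46627712 -0.24020484  0.098     ] [0.31471186 0.21961308 0.31430479 0.21960301]
```

View pics/rb.png

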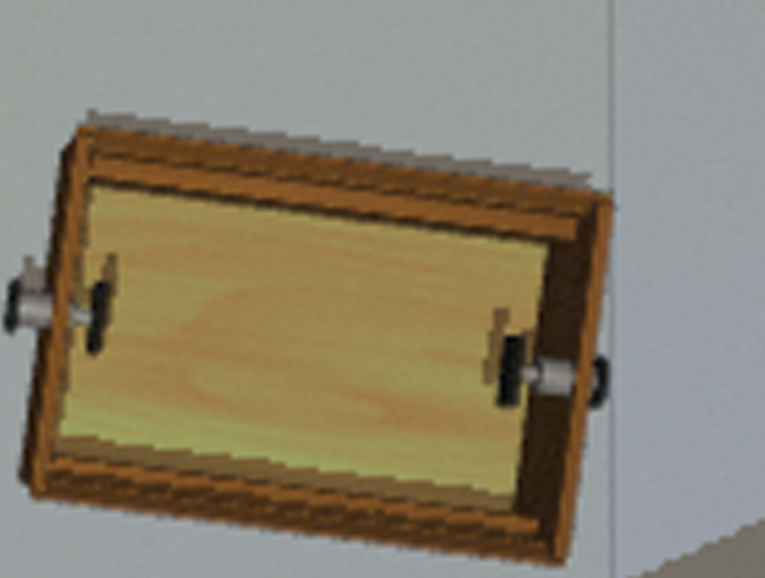

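View pics/rs.png

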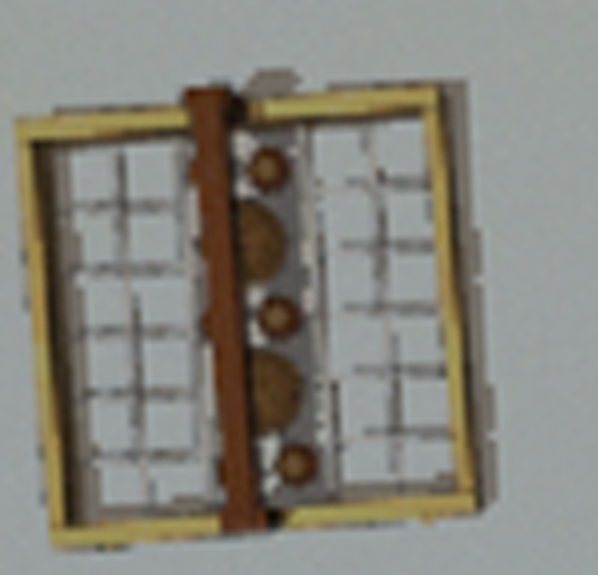

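Run:
```python
from h import *
s=cv2.imread("pics/scene0.png")
cv2.imwrite("pics/cd.png",cv2.resize(s[165:255,295:455],None,fx=5,fy=5,interpolation=cv2.INTER_CUBIC))
def w2(c,z):
    c=np.atleast_2d(c).astype(float);P=np.c_[.67-c[:,1]/1700,-.05-c[:,0]/1700,np.full(len(c),.098)]
    return ray("top",proj("top",P),z)
p=w2([(98,317),(510,370)],.082);print(p,p.mean(0),np.degrees(np.arctan2(*(p[0]-p[1])[:2])))
# box model overlay in scene
yaw=np.radians(-7.36);R=np.array([[np.cos(yaw),-np.sin(yaw)],[np.sin(yaw),np.cos(yaw)]])
for z in(0,.09,.098):
    X=np.array([(-.106,-.16),(.106,-.16),(.106,.16),(-.106,.16)])@R.T+[.4663,-.240]
    print(z,((proj("scene",np.c_[X,np.full(4,z)])-[295,165]+.5)*5-.5).round(0).tolist(), proj("top",np.c_[X,np.full(4,z)]).round(1).tolist())
yaw=np.radians(5.15);R=np.array([[np.cos(yaw),-np.sin(yaw)],[np.sin(yaw),np.cos(yaw)]])
X=np.array([(-.094,-.093),(.094,-.093),(.094,.093),(-.094,.093)])@R.T+[.5327,.2731]
for z in (0,.04):print(((proj("scene",np.c_[X,np.full(4,z)])-[130,220]+.5)*5.5-.5).round(0).tolist())
X=np.array([(-.094,0),(.094,0)])@R.T+[.5327,.2731]
print(((proj("scene",np.c_[X,np.full(2,.091)])-[130,220]+.5)*5.5-.5).round(0).tolist())
```

```text
[[ 0.48403368 -0.10942488  0.082     ]
 [ 0.45248068 -0.35470474  0.082     ]] [ 0.46825718 -0.23206481  0.082     ] 7.3303153670239025
0 [[731.0, 315.0], [472.0, 173.0], [53.0, 288.0], [275.0, 469.0]] [[405.2, 266.6], [413.3, 206.0], [322.7, 191.7], [313.5, 251.9]]
0.09 [[761.0, 172.0], [490.0, 45.0], [57.0, 149.0], [290.0, 312.0]] [[413.5, 268.8], [422.0, 204.2], [325.3, 188.9], [315.6, 253.2]]
0.098 [[764.0, 159.0], [491.0, 33.0], [57.0, 136.0], [291.0, 298.0]] [[414.3, 269.0], [422.9, 204.0], [325.6, 188.7], [315.8, 253.3]]
[[686.0, 332.0], [447.0, 150.0], [76.0, 304.0], [288.0, 535.0]]
[[683.0, 253.0], [440.0, 78.0], [60.0, 227.0], [274.0, 451.0]]
[[481.0, 237.0], [246.0, 49.0]]
```

View pics/cd.png

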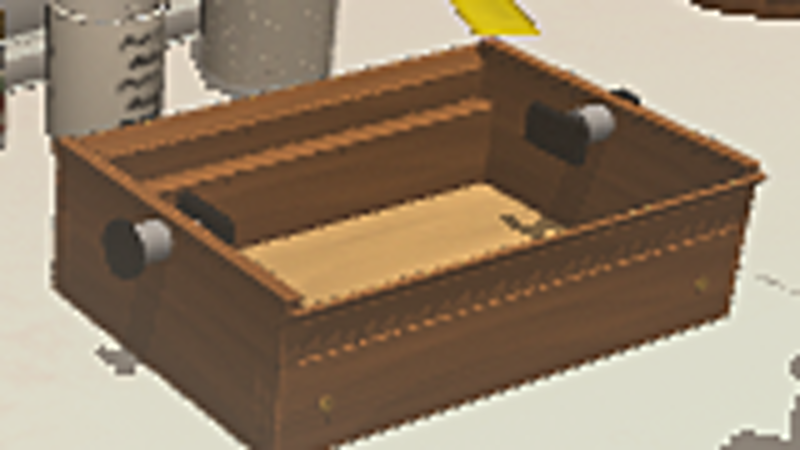

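```bash
cat >> h.py <<'E'
def togo(x,y,z,yaw,frm=None):
    o=get_obs()
    p=np.array(frm[:3]) if frm else o["tool_pos"]; a=frm[3] if frm else o["tool_rot"][2]
    d=np.array([x,y,z])-p; c,s=np.cos(np.radians(a)),np.sin(np.radians(a))
    return [round(float(v),4) for v in (c*d[0]+s*d[1], s*d[0]-c*d[1], -d[2], np.radians((a-yaw+180)%360-180))]
E
python3 - <<'E'
from h import *
for w in [(.5,-.3,.23,18),(.56,0,.22,10),(.5327,.2731,.18,5.15)]: print(togo(*w))
E
```

```text
[0.342, -0.1772, -0.0085, 0.0897]
[0.515, -0.4294, 0.0015, 0.2293]
[0.5972, -0.6913, 0.0415, 0.314]
```

```bash
python3 -m handwheel '[[0.087,0.342,-0.177,-0.008,0.09],[0.087,0.342,-0.177,-0.008,0.09],[0.087,0.342,-0.177,-0.008,0.09],[0.087,0.342,-0.177,-0.008,0.09],[0.087,0.342,-0.177,-0.008,0.09],[0.087,0.342,-0.177,-0.008,0.09],[0.087,0.342,-0.177,-0.008,0.09],[0.087,0.342,-0.177,-0.008,0.09],[0.087,0.515,-0.43,0.0,0.23],[0.087,0.515,-0.43,0.0,0.23],[0.087,0.515,-0.43,0.0,0.23],[0.087,0.515,-0.43,0.0,0.23],[0.087,0.515,-0.43,0.0,0.23],[0.087,0.515,-0.43,0.0,0.23],[0.087,0.515,-0.43,0.0,0.23],[0.087,0.597,-0.691,0.0,0.314],[0.087,0.597,-0.691,0.0,0.314],[0.087,0.597,-0.691,0.0,0.314],[0.087,0.597,-0.691,0.0,0.314],[0.087,0.597,-0.691,0.0,0.314]]' 10
python3 - <<'E'
from h import *
print(togo(.5327,.2731,.18,5.15),get_obs())
E
```

```text
time_s: 2.1
tool_pos: [0.5348, 0.2499, 0.2223]
tool_rot: [180.0, 0.0, 5.1]
force: [0.8, -0.1, 0.2]
grip_width: 0.0871
[-0.0, -0.0233, 0.0423, -0.001] {'time_s': 2.1, 'qpos': array([   4.70102248,   14.60243616,  -38.21129098,   90.91593383,
          9.22254844,   77.69613519, -119.49161891]), 'joint_velocities': array([-42.3998321 ,  22.96148643, -14.65483315, -21.40949498,
        16.94428038,   4.92614903, -57.24713995]), 'effort': array([  3.00984085, -42.31437564,  -4.93703127, -29.10625935,
        -0.46026913,   0.05760115,   1.05265237]), 'tool_pos': array([0.5348093 , 0.24986593, 0.22228292]), 'tool_rot': array([1.79955644e+02, 4.52599336e-03, 5.09348534e+00]), 'force': array([ 0.75996881, -0.14228381,  0.22649518]), 'wrist_torque': array([-0.00827023, -0.04162082, -0.00551199]), 'grip_width': 0.08709911527541853}
```

```bash
python3 -m handwheel '[[0.087,0,0,0,0],[0.087,0,0,0,0],[0.087,0,0,0,0]]'
python3 - <<'E'
from h import *
o=get_obs();print(togo(.5327,.2731,.064,5.15),o["tool_pos"],o["tool_rot"])
t=read_camera("top");s=read_camera("scene")
cv2.imwrite("pics/t1.png",cv2.resize(t[140:260,160:280],None,fx=5,fy=5,interpolation=cv2.INTER_CUBIC))
cv2.imwrite("pics/s1.png",cv2.resize(s[170:320,110:290],None,fx=4,fy=4,interpolation=cv2.INTER_CUBIC))
E
```

```text
time_s: 2.4
tool_pos: [0.5357, 0.2469, 0.222]
tool_rot: [179.9, 0.0, 5.0]
force: [-0.3, -0.2, -0.0]
grip_width: 0.087
[-0.0007, -0.0263, 0.158, -0.002] [0.53566226 0.24692716 0.22196041] [1.79917266e+02 4.14338730e-02 5.03381276e+00]
```

View pics/s1.png

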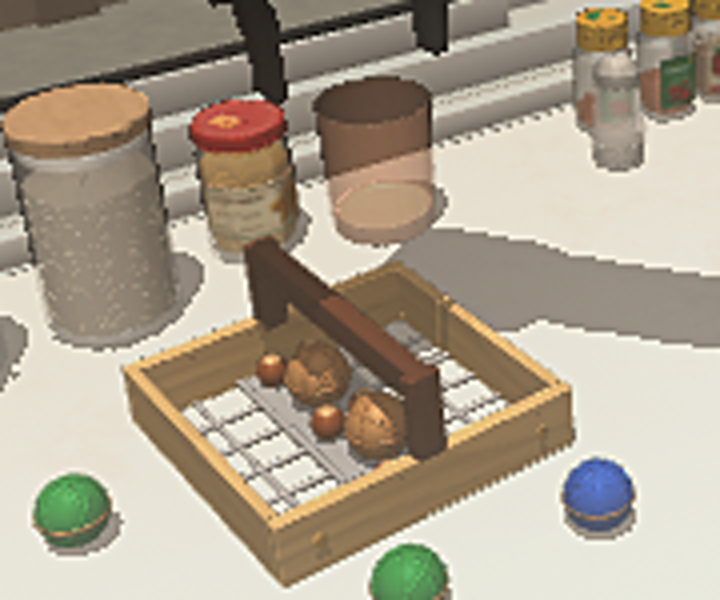

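Run:
```python
from h import *
u=proj("scene",get_obs()["tool_pos"]);print(u,(u-[110,170])*4, (proj("top",get_obs()["tool_pos"])-[160,140])*5)
```

```text
[[198.43732816 187.01504387]] [[353.74931265  68.0601755 ]] [[269.17812495 297.82660761]]
```

View pics/t1.png

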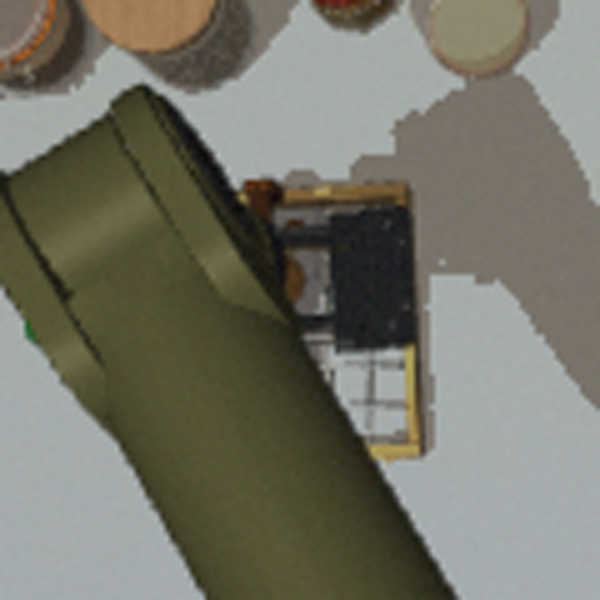

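```bash
python3 -m handwheel '[[0.087,0,-0.026,0,-0.002],[0.087,0,-0.026,0.03,-0.002],[0.087,0,-0.026,0.06,-0.002],[0.087,0,-0.026,0.09,-0.002],[0.087,0,-0.026,0.11,-0.002],[0.087,0,-0.026,0.12,-0.002],[0.087,0,-0.026,0.13,-0.002],[0.087,0,-0.026,0.138,-0.002],[0.087,0,-0.026,0.145,-0.002],[0.087,0,-0.026,0.15,-0.002],[0.087,0,-0.026,0.154,-0.002],[0.087,0,-0.026,0.157,-0.002],[0.087,0,-0.026,0.157,-0.002],[0.087,0,-0.026,0.157,-0.002]]'
python3 - <<'E'
from h import *
s=read_camera("scene");print(togo(.5327,.2731,.064,5.15),get_obs()["tool_rot"])
cv2.imwrite("pics/s2.png",cv2.resize(s[170:320,110:290],None,fx=4,fy=4,interpolation=cv2.INTER_CUBIC))
E
```

```text
time_s: 3.9
tool_pos: [0.533, 0.2748, 0.0657]
tool_rot: [-180.0, -0.0, 5.3]
force: [0.3, -0.5, 0.3]
grip_width: 0.0871
[-0.0005, 0.0017, 0.0018, 0.0019] [-1.79996408e+02 -2.51162639e-02  5.26081516e+00]
```

View pics/s2.png

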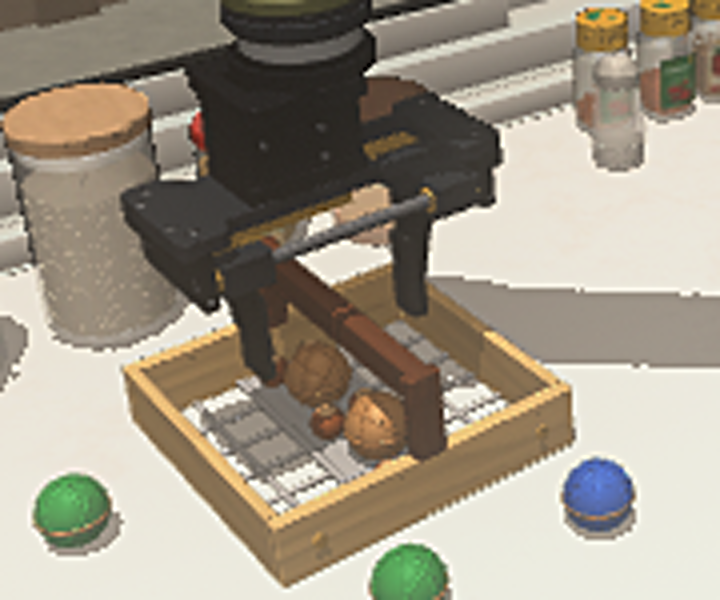

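```bash
python3 -m handwheel '[[0.06,0,0.0015,0.001,0.002],[0.04,0,0.0015,0.001,0.002],[0.028,0,0.0015,0.001,0.002],[0.022,0,0.0015,0.001,0.002],[0.018,0,0.0015,0.001,0.002],[0.016,0,0.0015,0.001,0.002],[0.014,0,0.0015,0.001,0.002],[0.008,0,0.0015,0.001,0.002],[0.005,0,0.0015,0.001,0.002],[0.0,0,0.0015,0.001,0.002],[0.0,0,0.0015,0.001,0.002],[0.0,0,0.0015,0.001,0.002]]' 35
python3 - <<'E'
from h import *
s=read_camera("scene");o=get_obs();print(o["tool_pos"],o["tool_rot"],o["force"],o["wrist_torque"])
cv2.imwrite("pics/s3.png",cv2.resize(s[170:320,110:290],None,fx=4,fy=4,interpolation=cv2.INTER_CUBIC))
E
```

```text
time_s: 5.15
tool_pos: [0.5329, 0.2736, 0.0645]
tool_rot: [-180.0, -0.0, 5.2]
force: [0.5, 0.9, -0.7]
grip_width: 0.0137
[0.53291437 0.27360798 0.06451217] [-1.79970457e+02 -4.36705029e-03  5.15730678e+00] [-0.56462757  1.39611627 -0.56231755] [ 0.31530021 -0.05124761 -0.08370927]
```

View pics/s3.png

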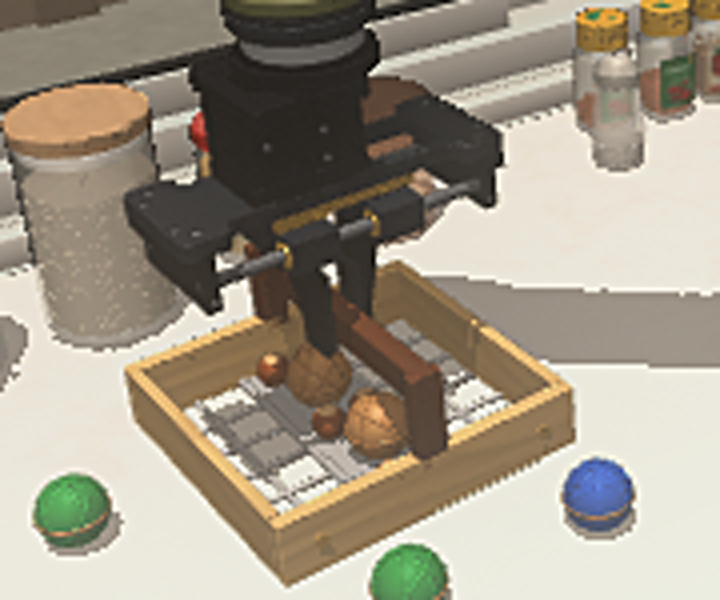

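```bash
python3 -m handwheel '[[0,0,0,-0.001,0],[0,0,0,-0.003,0],[0,0,0,-0.006,0],[0,0,0,-0.011,0],[0,0,0,-0.018,0],[0,0,0,-0.027,0],[0,0,0,-0.037,0],[0,0,0,-0.048,0],[0,0,0,-0.06,0],[0,0,0,-0.072,0],[0,0,0,-0.083,0],[0,0,0,-0.093,0],[0,0,0,-0.102,0],[0,0,0,-0.109,0],[0,0,0,-0.115,0],[0,0,0,-0.119,0],[0,0,0,-0.122,0],[0,0,0,-0.124,0],[0,0,0,-0.125,0],[0,0,0,-0.125,0]]'
python3 - <<'E'
from h import *
s=read_camera("scene");o=get_obs();print(o["tool_pos"],o["tool_rot"],o["force"],o["wrist_torque"],o["qpos"])
cv2.imwrite("pics/s4.png",cv2.resize(s[120:320,110:290],None,fx=3,fy=3,interpolation=cv2.INTER_CUBIC))
a=np.radians(-7.35)
print(togo(.4667,-.24,o["tool_pos"][2],-7.35))
E
```

```text
time_s: 7.2
tool_pos: [0.5329, 0.2732, 0.1894]
tool_rot: [180.0, 0.0, 5.1]
force: [-0.2, -0.0, -5.3]
grip_width: 0.0138
[0.53288639 0.27311699 0.18929347] [1.79989015e+02 2.16630407e-02 5.14495126e+00] [-0.1289856   0.37386663 -5.575762  ] [-0.03153747  0.03358231 -0.00025895] [   2.41619585   17.04479213  -38.56020406   92.25708645   10.92558074
   74.55728256 -122.69818699]
[-0.1119, 0.5051, -0.0, 0.2181]
```

View pics/s4.png

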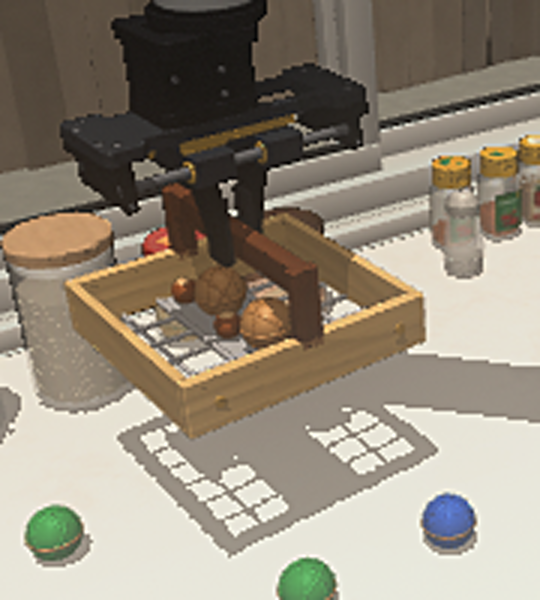

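Run:
```python
import numpy as np
f=lambda t:10*t**3-15*t**4+6*t**5
F=[f(k/40) for k in range(1,41)]
tot=np.array([-.112,.505,0,.218])
for k in range(20): print("[0,%.4f,%.4f,0,%.4f]"%tuple((tot*F[k])[[0,1,3]]),end=",")
print()
d=tot*(.5); a=.109
c,s=np.cos(a),np.sin(a)
# remaining half in new tool axes: rotated by +a about tool z
r=np.array([c*d[0]+s*d[1],-s*d[0]+c*d[1],0,.109]);print(r)
for k in range(20,40): print("[0,%.4f,%.4f,0,%.4f]"%tuple((r*(F[k]-.5)*2)[[0,1,3]]),end=",")
```

```text
[0,-0.0000,0.0001,0,0.0000],[0,-0.0001,0.0006,0,0.0003],[0,-0.0004,0.0019,0,0.0008],[0,-0.0010,0.0043,0,0.0019],[0,-0.0018,0.0081,0,0.0035],[0,-0.0030,0.0134,0,0.0058],[0,-0.0045,0.0205,0,0.0088],[0,-0.0065,0.0292,0,0.0126],[0,-0.0088,0.0399,0,0.0172],[0,-0.0116,0.0523,0,0.0226],[0,-0.0147,0.0665,0,0.0287],[0,-0.0183,0.0824,0,0.0356],[0,-0.0221,0.0998,0,0.0431],[0,-0.0263,0.1188,0,0.0513],[0,-0.0308,0.1390,0,0.0600],[0,-0.0356,0.1603,0,0.0692],[0,-0.0405,0.1825,0,0.0788],[0,-0.0456,0.2055,0,0.0887],[0,-0.0508,0.2289,0,0.0988],[0,-0.0560,0.2525,0,0.1090],
[-0.02819963  0.25709343  0.          0.109     ]
[0,-0.0026,0.0241,0,0.0102],[0,-0.0053,0.0479,0,0.0203],[0,-0.0078,0.0712,0,0.0302],[0,-0.0103,0.0939,0,0.0398],[0,-0.0127,0.1156,0,0.0490],[0,-0.0149,0.1362,0,0.0577],[0,-0.0171,0.1554,0,0.0659],[0,-0.0190,0.1732,0,0.0734],[0,-0.0208,0.1894,0,0.0803],[0,-0.0224,0.2039,0,0.0864],[0,-0.0237,0.2165,0,0.0918],[0,-0.0249,0.2273,0,0.0964],[0,-0.0259,0.2363,0,0.1002],[0,-0.0267,0.2434,0,0.1032],[0,-0.0273,0.2488,0,0.1055],[0,-0.0277,0.2527,0,0.1071],[0,-0.0280,0.2552,0,0.1082],[0,-0.0281,0.2565,0,0.1087],[0,-0.0282,0.2570,0,0.1090],[0,-0.0282,0.2571,0,0.1090],
```

```bash
python3 -m handwheel '[[0,0,0,0,0],[0,0,0.001,0,0],[0,0,0.002,0,0.001],[0,-0.001,0.004,0,0.002],[0,-0.002,0.008,0,0.004],[0,-0.003,0.013,0,0.006],[0,-0.005,0.02,0,0.009],[0,-0.007,0.029,0,0.013],[0,-0.009,0.04,0,0.017],[0,-0.012,0.052,0,0.023],[0,-0.015,0.066,0,0.029],[0,-0.018,0.082,0,0.036],[0,-0.022,0.1,0,0.043],[0,-0.026,0.119,0,0.051],[0,-0.031,0.139,0,0.06],[0,-0.036,0.16,0,0.069],[0,-0.041,0.183,0,0.079],[0,-0.046,0.206,0,0.089],[0,-0.051,0.229,0,0.099],[0,-0.056,0.253,0,0.109]]' && python3 -m handwheel '[[0,-0.003,0.024,0,0.01],[0,-0.005,0.048,0,0.02],[0,-0.008,0.071,0,0.03],[0,-0.01,0.094,0,0.04],[0,-0.013,0.116,0,0.049],[0,-0.015,0.136,0,0.058],[0,-0.017,0.155,0,0.066],[0,-0.019,0.173,0,0.073],[0,-0.021,0.189,0,0.08],[0,-0.022,0.204,0,0.086],[0,-0.024,0.217,0,0.092],[0,-0.025,0.228,0,0.096],[0,-0.026,0.237,0,0.1],[0,-0.027,0.244,0,0.103],[0,-0.027,0.249,0,0.106],[0,-0.028,0.253,0,0.107],[0,-0.028,0.255,0,0.108],[0,-0.028,0.256,0,0.109],[0,-0.028,0.257,0,0.109],[0,-0.028,0.257,0,0.109]]' && python3 -m handwheel '[[0,0,0,0,0],[0,0,0,0,0]]'
python3 - <<'E'
from h import *
s=read_camera("scene");t=read_camera("top");o=get_obs();print(o["tool_pos"],o["tool_rot"],o["force"],o["wrist_torque"],o["qpos"])
cv2.imwrite("pics/s5.png",cv2.resize(s[60:260,290:470],None,fx=3,fy=3,interpolation=cv2.INTER_CUBIC))
cv2.imwrite("pics/t5.png",cv2.resize(t[165:285,300:440],None,fx=5,fy=5,interpolation=cv2.INTER_CUBIC))
print(togo(.4667,-.24,o["tool_pos"][2],-7.35))
E
```

```text
time_s: 9.25
tool_pos: [0.4993, 0.0144, 0.1897]
tool_rot: [180.0, -0.0, -1.2]
force: [0.6, -1.0, -5.5]
grip_width: 0.0139
time_s: 11.25
tool_pos: [0.4671, -0.2401, 0.1896]
tool_rot: [180.0, -0.0, -7.3]
force: [-0.3, -1.4, -4.7]
grip_width: 0.0137
time_s: 11.45
tool_pos: [0.4671, -0.24, 0.1896]
tool_rot: [180.0, -0.0, -7.3]
force: [-0.6, 0.3, -4.8]
grip_width: 0.0135
[ 0.46700374 -0.24013     0.18956994] [ 1.79994966e+02 -2.67957408e-04 -7.33452282e+00] [ 0.54953463 -0.27754326 -4.73181037] [0.02133039 0.0385117  0.00980374] [ 38.3494804    5.01841736 -14.79109802 102.97025901   1.34914661
  72.1797711  -74.13482605]
[-0.0003, -0.0001, -0.0, 0.0003]
```

View pics/s5.png

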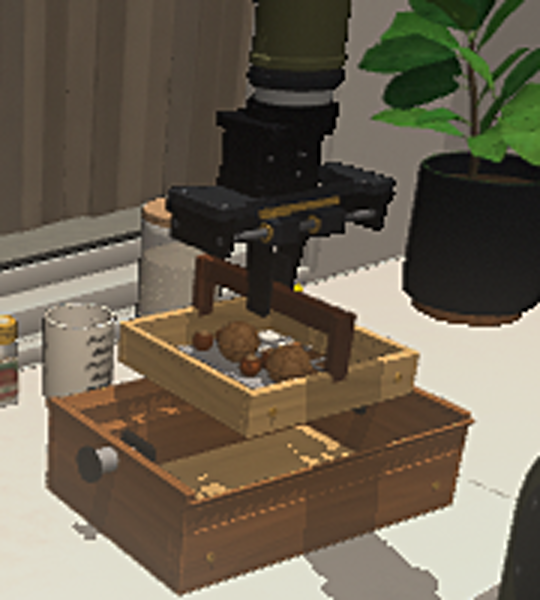

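View pics/t5.png

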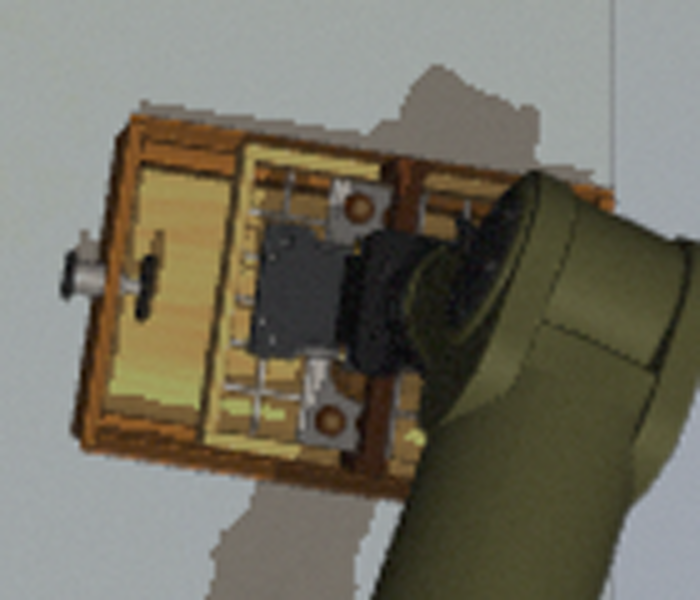

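Run:
```python
from h import *
c=(np.array([(245,143),(205,442)])+.5)/5-.5+[300,165]
P=ray("top",c,.165);m=P.mean(0)-[.4667,-.24,0]
a=np.radians(-7.35);print(P,np.linalg.norm(P[0]-P[1]),m[0]*np.cos(a)+m[1]*np.sin(a),-m[0]*np.sin(a)+m[1]*np.cos(a), np.degrees(np.arctan2(P[0,1]-P[1,1],P[0,0]-P[1,0])))
```

```text
[[ 0.57230531 -0.15958318  0.165     ]
 [ 0.38780224 -0.13813947  0.165     ]] 0.18574502975106805 0.0015846658275153504 0.09209815587814238 -6.629408460826704
```

```bash
python3 -m handwheel '[[0,0,0,0.001,0],[0,0,0,0.004,0],[0,0,0,0.008,0],[0,0,0,0.013,0],[0,0,0,0.018,0],[0,0,0,0.022,0],[0,0,0,0.026,0],[0,0,0,0.029,0],[0,0,0,0.032,0],[0,0,0,0.035,0],[0,0,0,0.038,0],[0,0,0,0.04,0],[0,0,0,0.042,0],[0,0,0,0.044,0],[0,0,0,0.046,0],[0,0,0,0.046,0]]'; python3 -c "
from h import *
o=get_obs();print(o['tool_pos'],o['tool_rot'],o['force'],o['wrist_torque'])"
```

```text
time_s: 13.15
tool_pos: [0.4668, -0.2402, 0.1432]
tool_rot: [-180.0, 0.0, -7.3]
force: [0.5, 0.4, -6.0]
grip_width: 0.0136
[ 0.46676925 -0.24016278  0.14321886] [-1.79993796e+02  3.19881361e-02 -7.34575295e+00] [ 0.48884703  0.40843517 -6.03482192] [0.05743825 0.05683071 0.0303881 ]
```

Underside is at about 0.079, between the flares, with no side force. I'll continue down slowly.

```bash
python3 -m handwheel '[[0,0,0,0.002,0],[0,0,0,0.004,0],[0,0,0,0.006,0],[0,0,0,0.008,0],[0,0,0,0.01,0],[0,0,0,0.012,0],[0,0,0,0.013,0],[0,0,0,0.014,0],[0,0,0,0.015,0],[0,0,0,0.016,0],[0,0,0,0.016,0]]'; python3 -c "
from h import *
o=get_obs();print(o['tool_pos'],o['tool_rot'],o['force'],o['wrist_torque'])"
```

```text
time_s: 14.25
tool_pos: [0.4669, -0.2402, 0.1274]
tool_rot: [180.0, 0.0, -7.3]
force: [-0.5, 0.2, -5.6]
grip_width: 0.0139
[ 0.46691001 -0.24020521  0.12744474] [ 1.79998221e+02  1.00866008e-02 -7.34367118e+00] [-0.51877587  0.23352333 -5.63565965] [ 0.06545885  0.05006246 -0.00851794]
```

```bash
python3 -m handwheel '[[0,0,0,0.001,0],[0,0,0,0.0015,0],[0,0,0,0.002,0],[0,0,0,0.0025,0],[0,0,0,0.003,0],[0,0,0,0.003,0]]'; python3 -c "
from h import *
o=get_obs();print(o['tool_pos'],o['tool_rot'],o['force'],o['wrist_torque'])"
```

```text
time_s: 14.85
tool_pos: [0.467, -0.2402, 0.1245]
tool_rot: [180.0, -0.0, -7.3]
force: [-0.3, -0.1, -4.6]
grip_width: 0.014
[ 0.46699945 -0.24023511  0.12452684] [ 1.79996748e+02 -8.95175530e-04 -7.34421828e+00] [-0.26654795 -0.05608621 -4.63112662] [ 0.01957425 -0.01180643 -0.03532792]
```

```bash
python3 -m handwheel '[[0,0,0,0.0005,0],[0,0,0,0.001,0],[0,0,0,0.001,0]]'; python3 -m handwheel '[[0,0,0,0.0005,0],[0,0,0,0.001,0],[0,0,0,0.001,0]]'; python3 -c "
from h import *
o=get_obs();print(o['tool_pos'],o['tool_rot'],o['force'],o['wrist_torque'])"
```

```text
time_s: 15.15
tool_pos: [0.4671, -0.2403, 0.1245]
tool_rot: [180.0, -0.0, -7.3]
force: [-3.6, 1.0, 4.2]
grip_width: 0.0136
time_s: 15.45
tool_pos: [0.467, -0.2403, 0.1244]
tool_rot: [180.0, -0.0, -7.3]
force: [-5.5, 3.4, 10.3]
grip_width: 0.0137
[ 0.46704414 -0.24025214  0.12440239] [ 1.79968759e+02 -1.26803748e-02 -7.34638313e+00] [-5.47120928  3.41575062 10.25017576] [0.61432289 1.30497758 0.02005796]
```

```bash
python3 -m handwheel '[[0,0,0,-0.0008,0],[0,0,0,-0.0015,0],[0,0,-0.002,-0.0015,0],[0,0,-0.005,-0.0015,0],[0,0,-0.008,-0.0015,0],[0,0,-0.011,-0.0015,0],[0,0,-0.014,-0.0015,0],[0,0,-0.014,-0.0015,0]]';python3 -c "
from h import *
o=get_obs();print(o['tool_pos'],o['tool_rot'],o['force'],o['wrist_torque'])"; python3 -m handwheel '[[0,0,-0.003,0,0],[0,0,-0.006,0,0],[0,0,-0.006,0,0]]'; python3 -m handwheel '[[0,0,-0.002,0,0],[0,0,-0.004,0,0],[0,0,-0.004,0,0]]'
```

```text
time_s: 16.25
tool_pos: [0.4695, -0.226, 0.1245]
tool_rot: [180.0, -0.1, -7.3]
force: [1.1, -2.4, 3.1]
grip_width: 0.0141
[ 0.4694553  -0.22598599  0.12445705] [ 1.79985013e+02 -7.30492022e-02 -7.30484330e+00] [ 1.12179902 -2.44994931  3.10645593] [-0.59426397  0.08502975 -0.01566937]
time_s: 16.55
tool_pos: [0.4699, -0.2203, 0.1244]
tool_rot: [180.0, -0.0, -7.3]
force: [-0.2, -3.1, 4.5]
grip_width: 0.0138
time_s: 16.85
tool_pos: [0.4703, -0.2168, 0.1244]
tool_rot: [180.0, -0.0, -7.4]
force: [-0.0, -3.8, 5.3]
grip_width: 0.0138
```

```bash
python3 -m handwheel '[[0,0,-0.001,-0.0005,0],[0,0,-0.003,-0.0005,0],[0,0,-0.003,-0.0005,0]]'; for i in 1 2 3; do python3 -m handwheel '[[0,0,-0.001,0,0],[0,0,-0.002,0,0],[0,0,-0.002,0,0]]';done
```

```text
time_s: 17.15
tool_pos: [0.4704, -0.213, 0.1245]
tool_rot: [-180.0, 0.0, -7.3]
force: [0.1, -3.6, 3.1]
grip_width: 0.0136
time_s: 17.45
tool_pos: [0.4706, -0.2112, 0.1245]
tool_rot: [-180.0, 0.0, -7.3]
force: [-0.4, -3.1, 2.4]
grip_width: 0.014
time_s: 17.75
tool_pos: [0.4709, -0.2091, 0.1244]
tool_rot: [-180.0, 0.0, -7.3]
force: [-1.0, -3.6, 2.2]
grip_width: 0.0134
time_s: 18.05
tool_pos: [0.4712, -0.2071, 0.1245]
tool_rot: [-180.0, 0.0, -7.3]
force: [-0.7, -3.6, 1.5]
grip_width: 0.0134
```

```bash
for i in 1 2; do python3 -m handwheel '[[0,0,-0.001,0,0],[0,0,-0.002,0,0],[0,0,-0.002,0,0]]';done
python3 - <<'E'
from h import *
t=read_camera("top");s=read_camera("scene")
cv2.imwrite("pics/t6.png",cv2.resize(t[165:285,300:440],None,fx=5,fy=5,interpolation=cv2.INTER_CUBIC))
cv2.imwrite("pics/s6.png",cv2.resize(s[120:260,290:470],None,fx=4,fy=4,interpolation=cv2.INTER_CUBIC))
E
```

```text
time_s: 18.35
tool_pos: [0.4714, -0.2051, 0.1244]
tool_rot: [-180.0, 0.0, -7.3]
force: [-1.2, -3.7, 1.5]
grip_width: 0.014
time_s: 18.65
tool_pos: [0.4717, -0.2033, 0.1245]
tool_rot: [-180.0, 0.0, -7.3]
force: [0.4, -3.6, 1.2]
grip_width: 0.0136
```

View pics/t6.png

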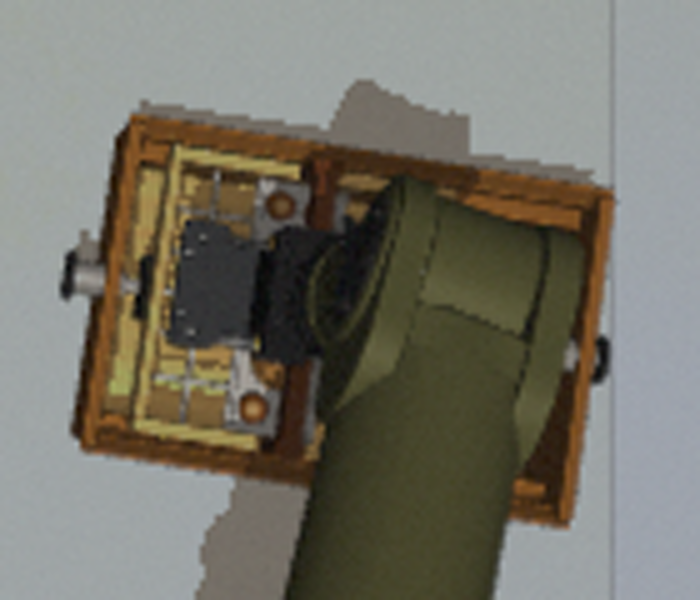

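View pics/s6.png

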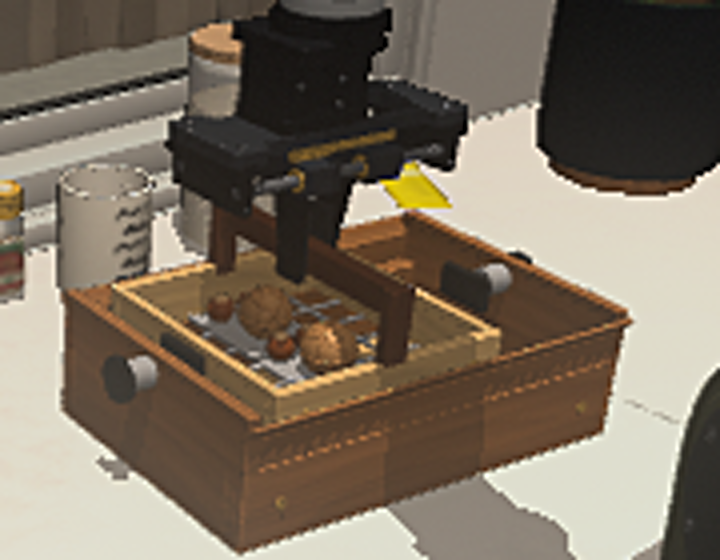

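```bash
for i in 1 2 3; do python3 -m handwheel '[[0,0,-0.001,0,0],[0,0,-0.002,0,0],[0,0,-0.002,0,0]]'|sed -n '2p;4p'; python3 -c "
from h import *
o=get_obs();print(o['force'],o['effort'][:3])";done
```

```text
tool_pos: [0.4719, -0.2015, 0.1245]
force: [0.3, -3.6, 0.7]
[ 0.32093541 -3.57106563  0.65496417] [ -1.99175633 -34.15596128  -2.96200946]
tool_pos: [0.4722, -0.1995, 0.1245]
force: [-0.9, -3.8, 0.1]
[-0.88620503 -3.80359621  0.0916474 ] [ -2.19388627 -34.3073988   -3.17485549]
tool_pos: [0.4724, -0.1975, 0.1245]
force: [-0.5, -4.8, 0.1]
[-0.52521798 -4.83964083  0.08557317] [ -2.38066033 -34.41390753  -3.37072045]
```

```bash
python3 -m handwheel '[[0,0,-0.001,-0.0003,0],[0,0,-0.002,-0.0005,0],[0,0,-0.002,-0.0005,0]]'; for i in 1 2 3; do python3 -m handwheel '[[0,0,0,0,0]]'|sed -n '2p;4p';done
```

```text
time_s: 19.95
tool_pos: [0.4726, -0.1956, 0.1247]
tool_rot: [180.0, 0.0, -7.3]
force: [0.1, -4.6, -3.2]
grip_width: 0.0139
tool_pos: [0.4725, -0.1957, 0.1247]
force: [-0.6, -5.5, -2.6]
tool_pos: [0.4725, -0.1958, 0.1247]
force: [-1.0, -4.8, -2.9]
tool_pos: [0.4725, -0.1957, 0.1247]
force: [-0.2, -5.5, -2.6]
```

```bash
python3 -m handwheel '[[0,0,0.01,0.0003,0],[0,0,0.025,0.0003,0],[0,0,0.038,0.0003,0],[0,0,0.045,0.0003,0],[0,0,0.05,0.0003,0],[0,0,0.053,0.0003,0],[0,0,0.055,0.0003,0],[0,0,0.055,0.0003,0]]'; for i in 1 2 3 ; do python3 -m handwheel '[[0,0,0.001,0,0],[0,0,0.002,0,0],[0,0,0.002,0,0]]'|sed -n '2p;4p';done
```

```text
time_s: 21.05
tool_pos: [0.4654, -0.2505, 0.1245]
tool_rot: [180.0, 0.0, -7.4]
force: [0.0, -0.9, -3.5]
grip_width: 0.0139
tool_pos: [0.4651, -0.2523, 0.1245]
force: [0.7, 0.2, -4.3]
tool_pos: [0.465, -0.2544, 0.1246]
force: [-0.2, -0.2, -4.5]
tool_pos: [0.4649, -0.2563, 0.1248]
force: [0.4, -0.5, -4.4]
```

```bash
for i in 1 2 3 4 5 ; do python3 -m handwheel '[[0,0,0.001,0.0001,0],[0,0,0.002,0.0001,0],[0,0,0.002,0.0001,0]]'|sed -n '2p;4p';done
```

```text
tool_pos: [0.4646, -0.2583, 0.1247]
force: [0.6, 0.6, -5.4]
tool_pos: [0.4645, -0.2599, 0.1246]
force: [0.5, 1.3, -4.2]
tool_pos: [0.4643, -0.2618, 0.1245]
force: [0.5, 2.4, -2.6]
tool_pos: [0.4641, -0.2637, 0.1245]
force: [0.1, 4.3, -2.6]
tool_pos: [0.4639, -0.2653, 0.1245]
force: [-0.0, 5.7, -0.1]
```

```bash
f(){ sed -n '1,2p;4p' | tr '\n' ' '; echo; }; 
python3 -m handwheel '[[0,0,-0.010,0,0]]'|f
python3 -m handwheel '[[0,0,-0.040,0,0]]'|f
python3 -m handwheel '[[0,0,-0.012,0,0]]'|f
python3 -m handwheel '[[0,0,0,0,0]]'|f
python3 -m handwheel '[[0,0,0,0,0]]'|f
```

```text
time_s: 23.55 tool_pos: [0.4648, -0.2581, 0.1245] force: [-0.0, -2.0, -2.2] 
time_s: 23.65 tool_pos: [0.4694, -0.2233, 0.125] force: [0.3, -0.2, -3.3] 
time_s: 23.75 tool_pos: [0.4723, -0.2017, 0.1245] force: [1.4, -0.7, -3.7] 
time_s: 23.85 tool_pos: [0.4721, -0.2034, 0.1245] force: [0.3, -0.8, -2.8] 
time_s: 23.95 tool_pos: [0.4717, -0.2054, 0.1245] force: [0.6, 1.9, -2.1]
```

```bash
f(){ sed -n '1,2p;4p' | tr '\n' ' '; echo; }; 
python3 -m handwheel '[[0,0,0.008,0,0]]'|f
python3 -m handwheel '[[0,0,0.045,0,0]]'|f
python3 -m handwheel '[[0,0,0.005,0,0]]'|f
python3 -m handwheel '[[0,0,-0.008,0,0]]'|f
python3 -m handwheel '[[0,0,-0.045,0,0]]'|f
python3 -m handwheel '[[0,0,-0.008,0,0]]'|f
python3 -m handwheel '[[0,0,0.008,0,0]]'|f
python3 -m handwheel '[[0,0,0.045,0,0]]'|f
python3 -m handwheel '[[0,0,0.008,0,0]]'|f
python3 - <<'E'
from h import *
s=read_camera("scene");print(get_obs()["tool_pos"],get_obs()["force"])
cv2.imwrite("pics/s7.png",cv2.resize(s[120:260,290:470],None,fx=4,fy=4,interpolation=cv2.INTER_CUBIC))
E
```

```text
time_s: 24.05 tool_pos: [0.4709, -0.2124, 0.1245] force: [1.2, 1.0, -1.5] 
time_s: 24.15 tool_pos: [0.4672, -0.2523, 0.1249] force: [2.3, 1.2, -4.8] 
time_s: 24.25 tool_pos: [0.4633, -0.2679, 0.1247] force: [2.0, 4.3, -1.5] 
time_s: 24.35 tool_pos: [0.4647, -0.2577, 0.1245] force: [-0.9, -2.3, -1.4] 
time_s: 24.45 tool_pos: [0.4698, -0.2169, 0.1249] force: [0.6, -1.1, -3.1] 
time_s: 24.55 tool_pos: [0.473, -0.1973, 0.1245] force: [0.5, -3.6, -0.3] 
time_s: 24.65 tool_pos: [0.4716, -0.2068, 0.1244] force: [0.0, 1.9, -0.8] 
time_s: 24.75 tool_pos: [0.4676, -0.2481, 0.1248] force: [1.3, -0.6, -2.7] 
time_s: 24.85 tool_pos: [0.4628, -0.2674, 0.1245] force: [-0.3, 7.7, 4.1] 
[ 0.46306383 -0.26621149  0.12446508] [1.98079079 2.41150751 0.63013612]
```

View pics/s7.png

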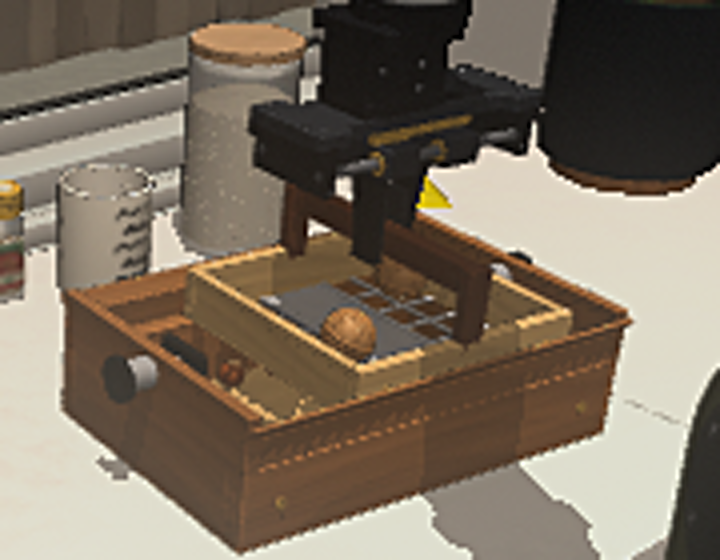

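```bash
python3 -m handwheel '[[0,0,-0.008,0,0],[0,0,-0.053,0,0],[0,0,-0.060,0,0],[0,0,-0.052,0,0],[0,0,-0.010,0,0],[0,0,-0.004,0,0],[0,0,-0.012,0,0],[0,0,-0.053,0,0],[0,0,-0.060,0,0],[0,0,-0.052,0,0],[0,0,-0.010,0,0],[0,0,-0.004,0,0]]'
python3 - <<'E'
from h import *
s=read_camera("scene");t=read_camera("top");print(get_obs()["tool_pos"],get_obs()["force"])
cv2.imwrite("pics/s8.png",cv2.resize(s[120:260,290:470],None,fx=4,fy=4,interpolation=cv2.INTER_CUBIC))
cv2.imwrite("pics/t8.png",cv2.resize(t[165:285,300:440],None,fx=5,fy=5,interpolation=cv2.INTER_CUBIC))
E
```

```text
time_s: 26.1
tool_pos: [0.4634, -0.2628, 0.1244]
tool_rot: [179.9, -0.0, -7.6]
force: [-1.2, 3.4, 6.6]
grip_width: 0.0136
[ 0.46392598 -0.26108381  0.12447782] [-1.22014437 -1.88789822  2.41282466]
```

View pics/s8.png

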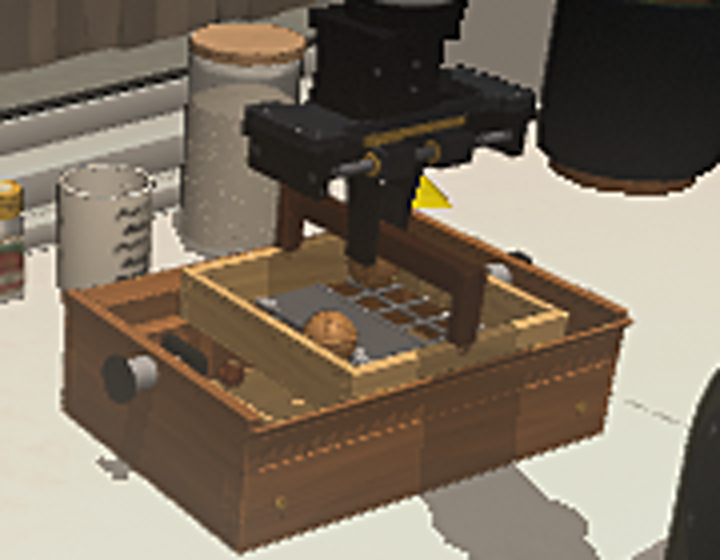

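View pics/t8.png

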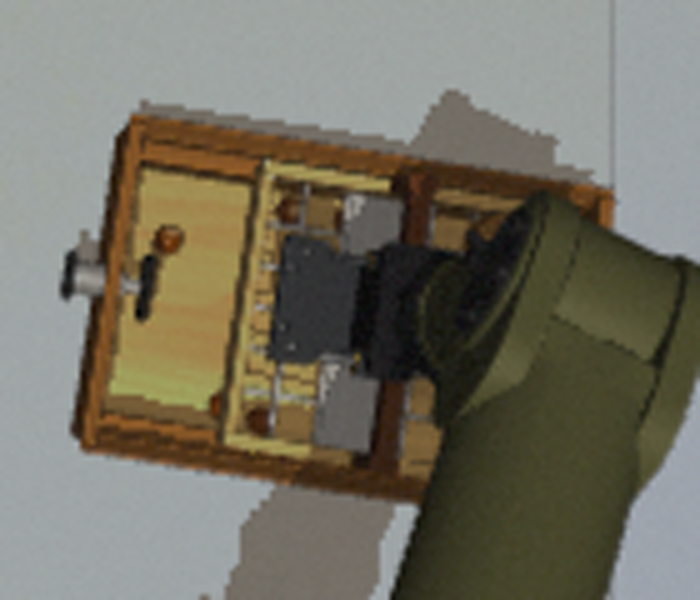

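```bash
python3 -m handwheel '[[0,0,-0.008,0,0],[0,0,-0.050,0,0],[0,0,-0.057,0,0],[0,0,-0.049,0,0],[0,0,-0.006,0,0],[0,0,0,0,0],[0,0,-0.008,0,0],[0,0,-0.050,0,0],[0,0,-0.057,0,0],[0,0,-0.049,0,0],[0,0,-0.006,0,0],[0,0,0,0,0],[0,0,-0.008,0,0],[0,0,-0.050,0,0],[0,0,-0.057,0,0]]'
python3 - <<'E'
from h import *
s=read_camera("scene");t=read_camera("top");print(get_obs()["tool_pos"],get_obs()["force"])
cv2.imwrite("pics/s9.png",cv2.resize(s[120:260,290:470],None,fx=4,fy=4,interpolation=cv2.INTER_CUBIC))
cv2.imwrite("pics/t9.png",cv2.resize(t[165:285,300:440],None,fx=5,fy=5,interpolation=cv2.INTER_CUBIC))
E
```

```text
time_s: 27.7
tool_pos: [0.4725, -0.1988, 0.1244]
tool_rot: [180.0, -0.0, -7.1]
force: [0.2, -6.0, 2.3]
grip_width: 0.0137
[ 0.47244134 -0.19985277  0.12443432] [1.17233982 1.34420187 3.49060903]
```

View pics/s9.png

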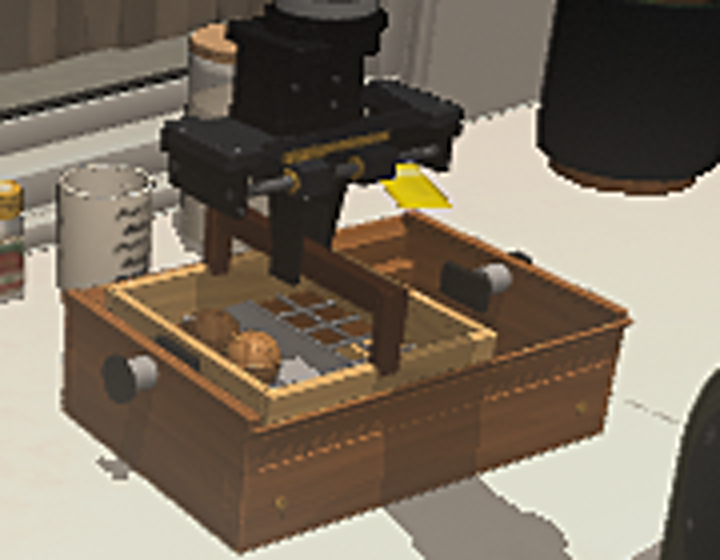

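View pics/t9.png

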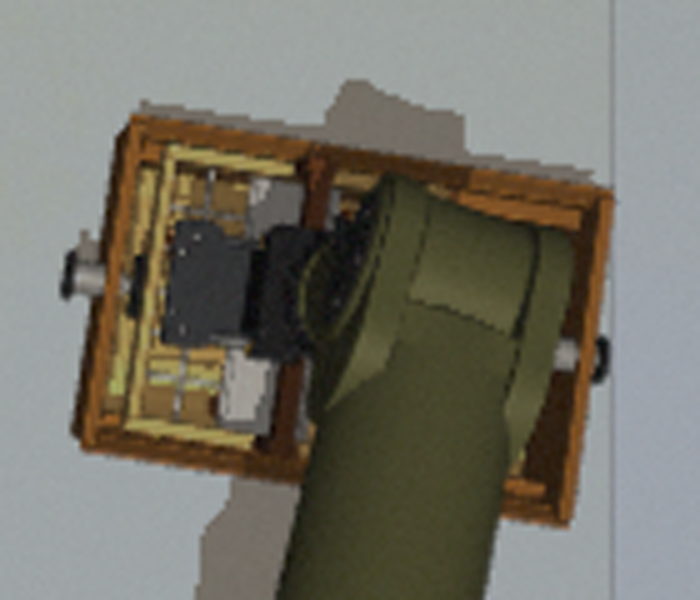

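```bash
python3 -m handwheel '[[0,0,0.008,0,0],[0,0,0.050,0,0],[0,0,0.057,0,0],[0,0,0.049,0,0],[0,0,0.007,0,0],[0,0,0.001,0,0],[0,0,0.009,0,0],[0,0,0.050,0,0],[0,0,0.057,0,0],[0,0,0.049,0,0],[0,0,0.007,0,0],[0,0,0.001,0,0],[0,0,0.009,0,0],[0,0,0.020,0,0],[0,0,0.028,0,0],[0,0,0.028,0,0],[0,0,0.028,0,0]]'
python3 -m handwheel '[[0.014,0,0,0,0],[0.018,0,0,0,0],[0.024,0,0,0,0],[0.03,0,0,0,0],[0.04,0,0,0,0],[0.04,0,0,0,0]]'
python3 - <<'E'
from h import *
s=read_camera("scene");t=read_camera("top");print(get_obs()["tool_pos"],get_obs()["force"])
cv2.imwrite("pics/s10.png",cv2.resize(s[120:260,290:470],None,fx=4,fy=4,interpolation=cv2.INTER_CUBIC))
E
```

```text
time_s: 29.5
tool_pos: [0.4684, -0.2301, 0.1244]
tool_rot: [-179.9, -0.0, -7.4]
force: [-0.1, 2.1, 5.5]
grip_width: 0.014
time_s: 30.1
tool_pos: [0.468, -0.2295, 0.1239]
tool_rot: [-180.0, 0.0, -7.4]
force: [0.4, -0.6, 0.3]
grip_width: 0.0368
[ 0.4682517  -0.22937772  0.12412904] [ 1.07027332 -0.50624078 -0.41066256]
```

View pics/s10.png

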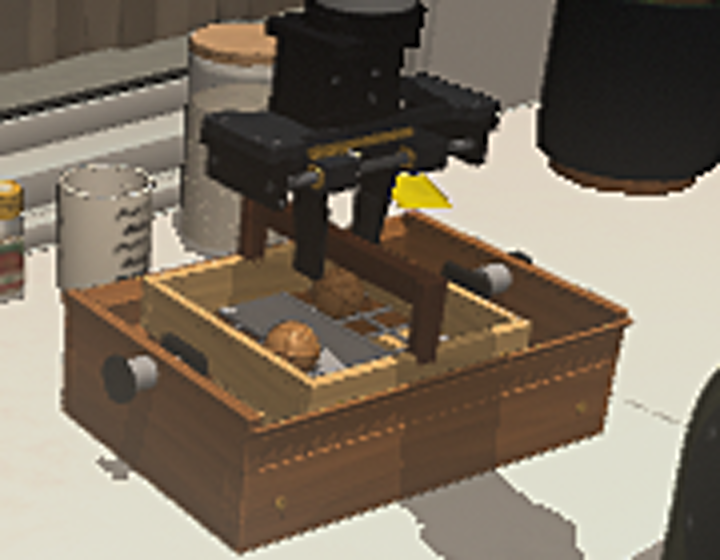

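```bash
python3 -m handwheel '[[0.04,0,0,-0.01,0],[0.04,0,0,-0.03,0],[0.04,0,0,-0.06,0],[0.04,0,0,-0.1,0],[0.04,0,0,-0.13,0],[0.04,0,-0.03,-0.13,0],[0.04,0.0,-0.08,-0.13,0],[0.04,0.0,-0.13,-0.13,0],[0.04,0.0,-0.18,-0.13,0],[0.04,0,-0.23,-0.13,0],[0.04,0,-0.28,-0.13,0],[0.04,0,-0.33,-0.13,0],[0.04,0,-0.36,-0.13,0],[0.04,0,-0.36,-0.13,0]]'
python3 - <<'E'
from h import *
s=read_camera("scene");t=read_camera("top")
cv2.imwrite("pics/s11.png",cv2.resize(s[120:260,290:470],None,fx=4,fy=4,interpolation=cv2.INTER_CUBIC))
cv2.imwrite("pics/t11.png",cv2.resize(t[175:280,305:430],None,fx=6,fy=5.5,interpolation=cv2.INTER_CUBIC))
cv2.imwrite("pics/t11f.png",t);cv2.imwrite("pics/s11f.png",s)
E
```

```text
time_s: 31.6
tool_pos: [0.5137, 0.1341, 0.2553]
tool_rot: [-179.8, -0.0, -6.8]
force: [-0.5, 0.0, -0.7]
grip_width: 0.0402
```

View pics/s11.png

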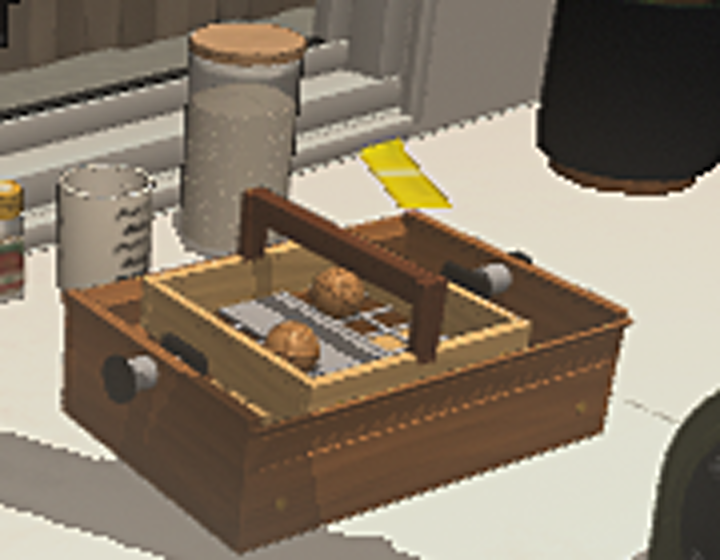

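View pics/t11.png

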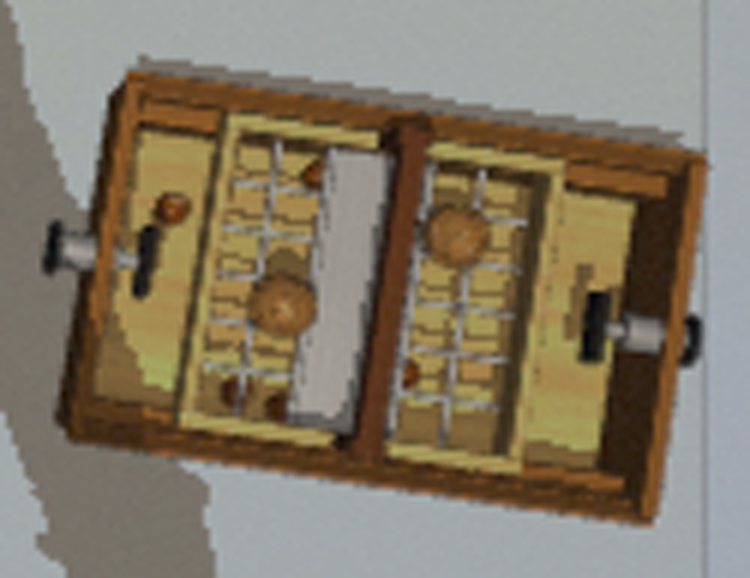

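Run:
```python
from h import *
t=cv2.imread("pics/t11f.png");s=cv2.imread("pics/s11f.png")
c=np.array([(172,208),(313,174),(232,390),(276,405),(408,373)])
uv=(c+.5)/[6,5.5]-.5+[305,175]
print(uv.round(1).tolist())
for z in(.016,.075):
    P=ray("top",uv,z);q=proj("scene",P);print(z,P.round(3).tolist(),((q-[320,170])*8).round(0).tolist())
cv2.imwrite("pics/t12.png",cv2.resize(t[190:262,330:402],None,fx=8,fy=8,interpolation=cv2.INTER_LANCZOS4))
cv2.imwrite("pics/s12.png",cv2.resize(s[170:230,320:420],None,fx=8,fy=8,interpolation=cv2.INTER_LANCZOS4))
```

```text
[[333.2, 212.4], [356.8, 206.2], [343.2, 245.5], [350.6, 248.2], [372.6, 242.4]]
0.016 [[0.52, -0.131, 0.016], [0.543, -0.212, 0.016], [0.407, -0.168, 0.016], [0.399, -0.193, 0.016], [0.421, -0.268, 0.016]] [[92.0, 429.0], [211.0, 341.0], [404.0, 531.0], [476.0, 519.0], [574.0, 428.0]]
0.075 [[0.516, -0.124, 0.075], [0.539, -0.201, 0.075], [0.409, -0.159, 0.075], [0.4, -0.183, 0.075], [0.422, -0.255, 0.075]] [[93.0, 288.0], [210.0, 208.0], [400.0, 380.0], [471.0, 369.0], [568.0, 287.0]]
```

View pics/t12.png

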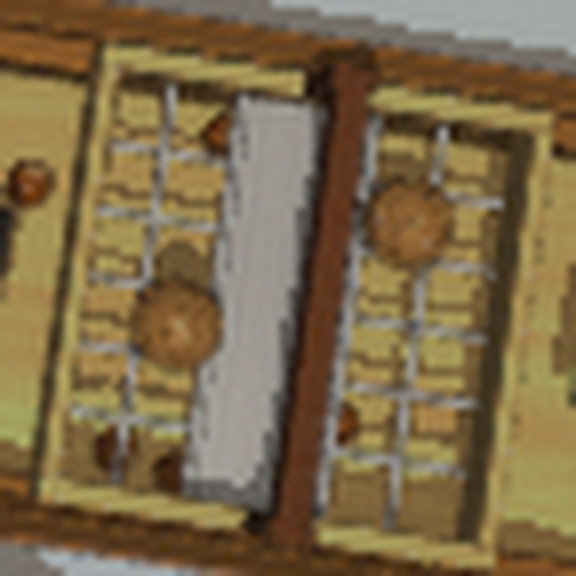

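View pics/s12.png

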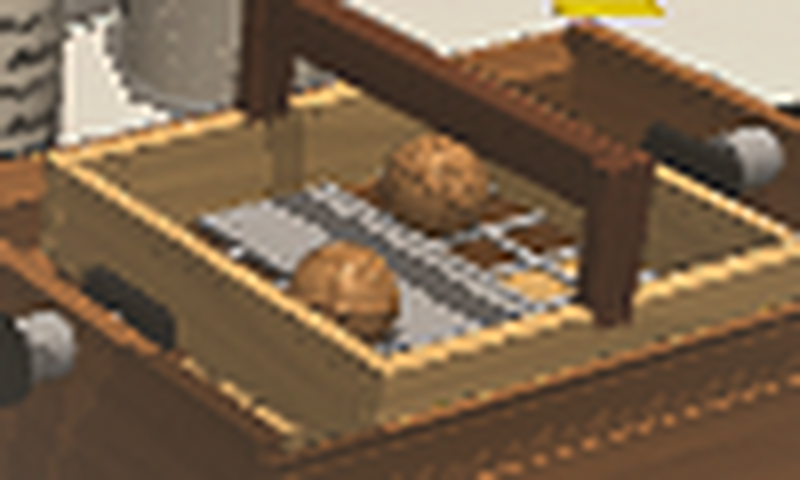

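Five hazelnuts are visible below the grid: (25,183), (217,130), (113,445), (168,468) and (345,422) in the top crop, each cut off by the grid or band or lying outside the sieve. The sixth isn't visible and is probably under the band. I'll regrasp, shake twice more, and leave the sieve in a different spot to check.

```bash
python3 -m handwheel '[[0.06,0,0.05,0,0],[0.06,0,0.1,0,0],[0.06,0,0.15,0,0],[0.06,0,0.2,0,0],[0.06,0,0.25,0,0],[0.06,0,0.3,0,0],[0.06,0,0.34,0,0],[0.06,0,0.36,0,0],[0.06,0,0.36,0.0,0],[0.06,0,0.36,0.03,0],[0.06,0,0.36,0.07,0],[0.06,0,0.36,0.1,0],[0.06,0,0.36,0.115,0],[0.06,0,0.36,0.124,0],[0.06,0,0.36,0.129,0],[0.06,0,0.36,0.129,0]]'
python3 -m handwheel '[[0.03,0,0,0,0],[0.02,0,0,0,0],[0.016,0,0,0,0],[0.01,0,0,0,0],[0,0,0,0,0],[0,0,0,0,0],[0,0,0,0,0]]' 35
```

```text
time_s: 33.3
tool_pos: [0.4685, -0.2292, 0.1255]
tool_rot: [180.0, -0.0, -7.3]
force: [0.3, 0.2, 0.7]
grip_width: 0.0602
time_s: 34.0
tool_pos: [0.4684, -0.2295, 0.1253]
tool_rot: [180.0, 0.0, -7.3]
force: [-0.3, -0.3, 0.1]
grip_width: 0.014
```

```bash
python3 -m handwheel '[[0,0,-0.012,0,0],[0,0,-0.028,0,0],[0,0,-0.020,0,0],[0,0,0.021,0,0],[0,0,0.028,0,0],[0,0,0.020,0,0],[0,0,-0.022,0,0],[0,0,-0.029,0,0],[0,0,-0.021,0,0],[0,0,0.021,0,0],[0,0,0.028,0,0],[0,0,0.020,0,0],[0,0,-0.022,0,0],[0,0,-0.029,0,0],[0,0,-0.022,0,0],[0,0,0.005,0,0],[0,0,0.016,0,0],[0,0,0.02,0,0],[0,0,0.02,0,0],[0,0,0.02,0,0]]'
python3 -m handwheel '[[0.014,0,0,0,0],[0.018,0,0,0,0],[0.024,0,0,0,0],[0.03,0,0,0,0],[0.04,0,0,0,0],[0.04,0,0,0,0],[0.04,0,0,-0.01,0],[0.04,0,0,-0.03,0],[0.04,0,0,-0.06,0],[0.04,0,0,-0.1,0],[0.04,0,0,-0.13,0]]'
python3 -m handwheel '[[0.04,0,-0.03,0,0],[0.04,0.0,-0.08,0,0],[0.04,0.0,-0.13,0,0],[0.04,0.0,-0.18,0,0],[0.04,0,-0.23,0,0],[0.04,0,-0.28,0,0],[0.04,0,-0.33,0,0],[0.04,0,-0.38,0,0],[0.04,0,-0.38,0,0]]'
python3 - <<'E'
from h import *
s=read_camera("scene");t=read_camera("top")
cv2.imwrite("pics/t13f.png",t);cv2.imwrite("pics/s13f.png",s)
cv2.imwrite("pics/t13.png",cv2.resize(t[182:275,315:425],None,fx=7,fy=6.4,interpolation=cv2.INTER_CUBIC))
cv2.imwrite("pics/s13.png",cv2.resize(s[165:235,310:430],None,fx=6.5,fy=6.5,interpolation=cv2.INTER_CUBIC))
E
```

```text
time_s: 36.0
tool_pos: [0.4654, -0.2502, 0.1253]
tool_rot: [179.9, 0.0, -7.4]
force: [-1.1, -2.3, 1.0]
grip_width: 0.0135
time_s: 37.1
tool_pos: [0.4663, -0.2492, 0.2585]
tool_rot: [179.9, -0.1, -7.3]
force: [0.3, 0.1, -0.7]
grip_width: 0.0398
time_s: 38.0
tool_pos: [0.5134, 0.137, 0.2565]
tool_rot: [-179.7, -0.0, -6.6]
force: [0.3, 0.4, -0.9]
grip_width: 0.0398
```

View pics/t13.png

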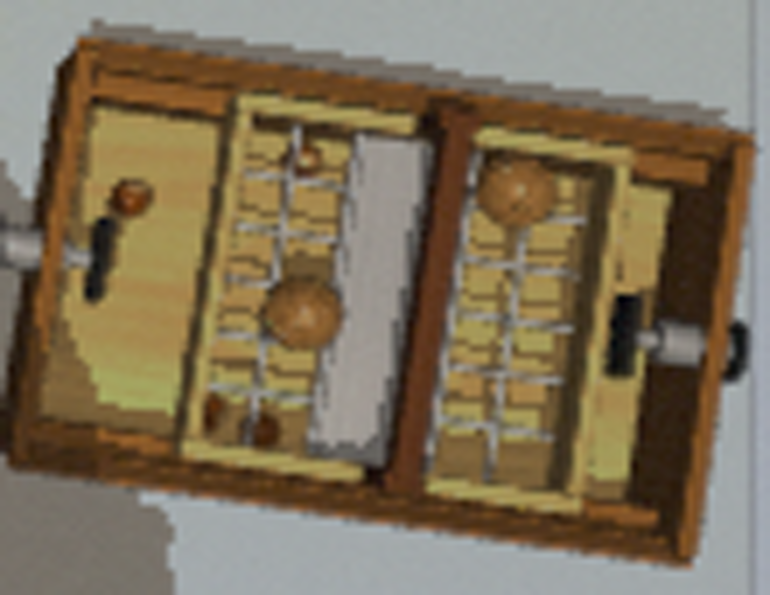

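View pics/s13.png

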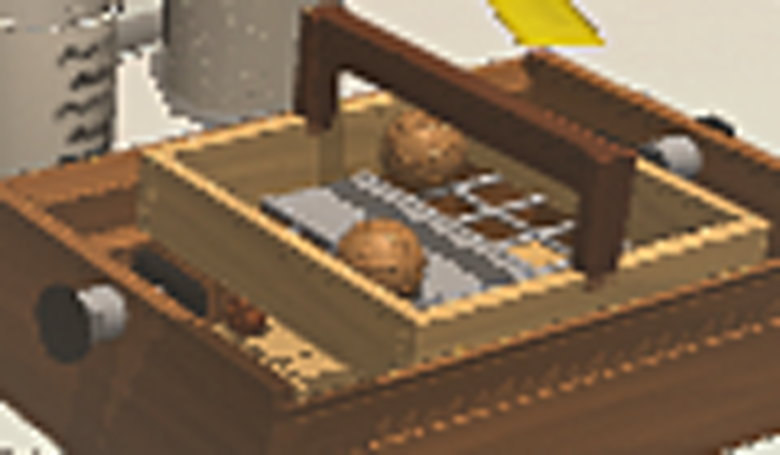

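Four nuts are visible now; the one at (345,422) earlier is hidden under the band. I'll slide the sieve left to uncover the floor beneath.

```bash
python3 -m handwheel '[[0.06,0,0.05,0,0],[0.06,0,0.1,0,0],[0.06,0,0.15,0,0],[0.06,0,0.2,0,0],[0.06,0,0.25,0,0],[0.06,0,0.3,0,0],[0.06,0,0.34,0,0],[0.06,0,0.37,0,0],[0.06,0,0.38,0.0,0],[0.06,0,0.38,0.03,0],[0.06,0,0.38,0.07,0],[0.06,0,0.38,0.1,0],[0.06,0,0.38,0.115,0],[0.06,0,0.38,0.124,0],[0.06,0,0.38,0.13,0],[0.06,0,0.38,0.13,0]]'
python3 -m handwheel '[[0.03,0,0,0,0],[0.02,0,0,0,0],[0.016,0,0,0,0],[0.01,0,0,0,0],[0,0,0,0,0],[0,0,0,0,0],[0,0,-0.008,0,0],[0,0,-0.023,0,0],[0,0,-0.036,0,0],[0,0,-0.042,0,0],[0,0,-0.043,0,0],[0,0,-0.043,0,0]]' 35
python3 -m handwheel '[[0.014,0,0,0,0],[0.018,0,0,0,0],[0.024,0,0,0,0],[0.03,0,0,0,0],[0.04,0,0,0,0],[0.04,0,0,0,0],[0.04,0,0,-0.01,0],[0.04,0,0,-0.03,0],[0.04,0,0,-0.06,0],[0.04,0,0,-0.1,0],[0.04,0,0,-0.13,0]]'
python3 -m handwheel '[[0.04,0,-0.03,0,0],[0.04,0.0,-0.08,0,0],[0.04,0.0,-0.13,0,0],[0.04,0.0,-0.18,0,0],[0.04,0,-0.23,0,0],[0.04,0,-0.28,0,0],[0.04,0,-0.33,0,0],[0.04,0,-0.34,0,0],[0.04,0,-0.34,0,0]]'
python3 - <<'E'
from h import *
s=read_camera("scene");t=read_camera("top")
cv2.imwrite("pics/t14f.png",t);cv2.imwrite("pics/s14f.png",s)
cv2.imwrite("pics/t14.png",cv2.resize(t[182:275,315:425],None,fx=7,fy=6.4,interpolation=cv2.INTER_CUBIC))
cv2.imwrite("pics/s14.png",cv2.resize(s[165:235,310:430],None,fx=6.5,fy=6.5,interpolation=cv2.INTER_CUBIC))
E
```

```text
time_s: 39.7
tool_pos: [0.4662, -0.2493, 0.1257]
tool_rot: [180.0, -0.0, -7.3]
force: [0.1, 0.1, 0.0]
grip_width: 0.0602
time_s: 40.9
tool_pos: [0.4717, -0.2044, 0.1253]
tool_rot: [-179.9, 0.0, -7.3]
force: [-1.0, 4.2, 1.8]
grip_width: 0.0142
time_s: 42.0
tool_pos: [0.4718, -0.2067, 0.2584]
tool_rot: [179.9, -0.1, -7.3]
force: [0.4, -0.2, -0.1]
grip_width: 0.0401
time_s: 42.9
tool_pos: [0.5145, 0.1332, 0.2559]
tool_rot: [-180.0, -0.0, -7.1]
force: [-0.1, -1.1, 0.5]
grip_width: 0.04
```

View pics/t14.png

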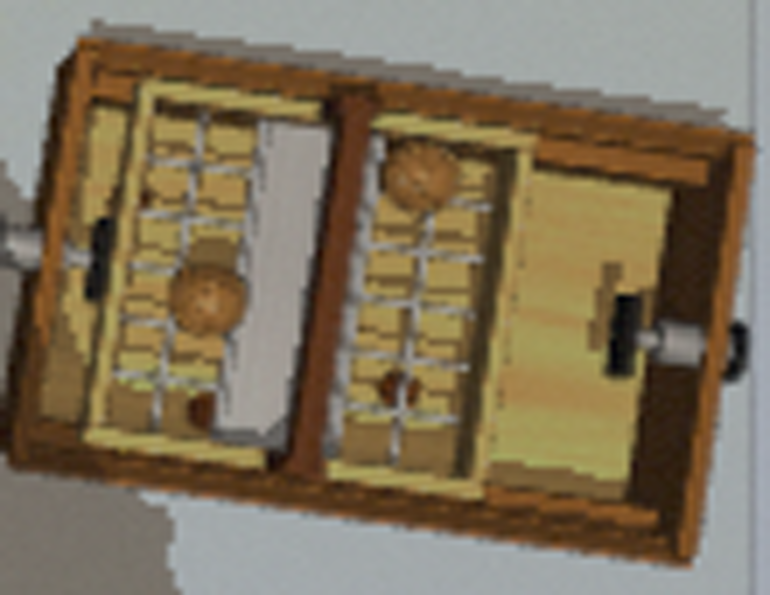

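View pics/s14.png

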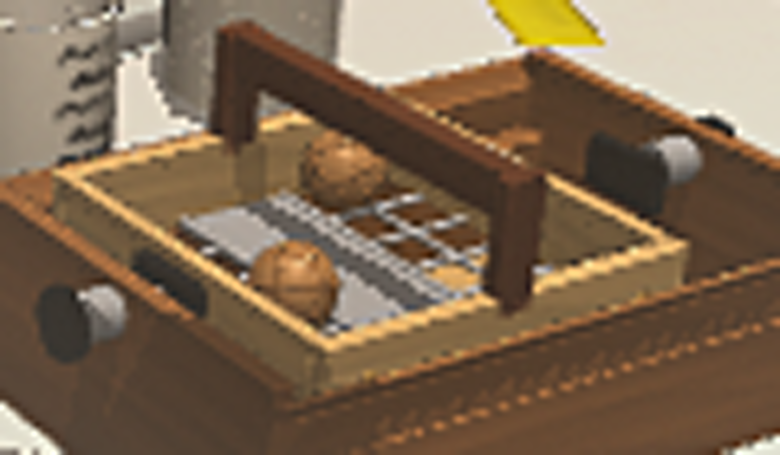

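Run:
```python
import cv2,numpy as np
f=[cv2.imread(f"pics/t{k}f.png")[182:275,315:425] for k in(11,13,14)]
f0=cv2.imread("pics/top0.png")[182:275,315:425]
def yel(i): 
    h=cv2.cvtColor(i,cv2.COLOR_BGR2HSV); return h
# per-pixel most similar to empty box picture
d=np.stack([np.abs(x.astype(int)-f0).sum(2) for x in f]);k=d.argmin(0)
comp=np.choose(k[...,None],f)
a=cv2.resize(comp,None,fx=7,fy=6.4,interpolation=cv2.INTER_CUBIC)
cv2.imwrite("pics/comp.png",cv2.convertScaleAbs(a,alpha=1.4))
a=cv2.resize(f[2],None,fx=7,fy=6.4,interpolation=cv2.INTER_CUBIC);cv2.imwrite("pics/t14b.png",cv2.convertScaleAbs(a,alpha=1.7))
```

```text
(no output)
```

View pics/comp.png

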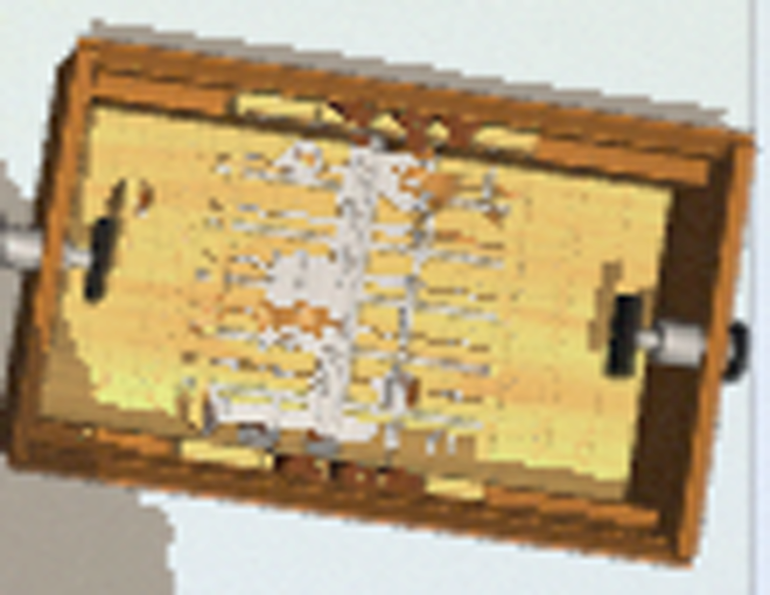

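View pics/t14b.png

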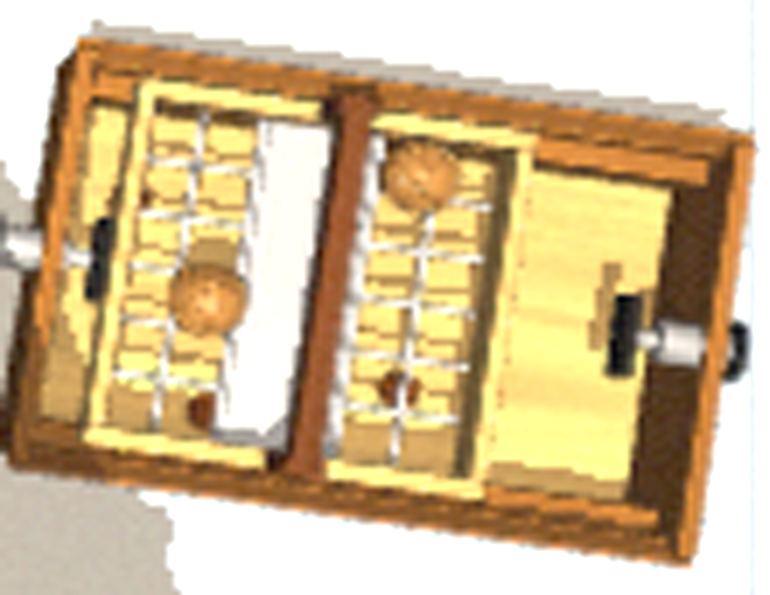

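The only floor patch hidden in all three views is around (420,180), under the band, handle or right walnut. I'll do one more shake to move the walnuts and check there.

```bash
python3 -m handwheel '[[0.06,0,0.05,0,0],[0.06,0,0.1,0,0],[0.06,0,0.15,0,0],[0.06,0,0.2,0,0],[0.06,0,0.25,0,0],[0.06,0,0.3,0,0],[0.06,0,0.33,0,0],[0.06,0,0.34,0,0],[0.06,0,0.34,0.0,0],[0.06,0,0.34,0.03,0],[0.06,0,0.34,0.07,0],[0.06,0,0.34,0.1,0],[0.06,0,0.34,0.115,0],[0.06,0,0.34,0.124,0],[0.06,0,0.34,0.13,0],[0.06,0,0.34,0.13,0]]'
python3 -m handwheel '[[0.03,0,0,0,0],[0.02,0,0,0,0],[0.016,0,0,0,0],[0.01,0,0,0,0],[0,0,0,0,0],[0,0,0,0,0],[0,0,0.008,0,0],[0,0,0.045,0,0],[0,0,0.05,0,0],[0,0,0.042,0,0],[0,0,0.006,0,0],[0,0,0.002,0,0],[0,0,0.010,0,0],[0,0,0.046,0,0],[0,0,0.05,0,0],[0,0,0.04,0,0],[0,0,0.02,0,0],[0,0,0.012,0,0],[0,0,0.010,0,0],[0,0,0.010,0,0]]' 35
python3 -m handwheel '[[0.014,0,0,0,0],[0.018,0,0,0,0],[0.024,0,0,0,0],[0.03,0,0,0,0],[0.04,0,0,0,0],[0.04,0,0,0,0],[0.04,0,0,-0.01,0],[0.04,0,0,-0.03,0],[0.04,0,0,-0.06,0],[0.04,0,0,-0.1,0],[0.04,0,0,-0.13,0]]'
python3 -m handwheel '[[0.04,0,-0.03,0,0],[0.04,0.0,-0.08,0,0],[0.04,0.0,-0.13,0,0],[0.04,0.0,-0.18,0,0],[0.04,0,-0.23,0,0],[0.04,0,-0.28,0,0],[0.04,0,-0.33,0,0],[0.04,0,-0.35,0,0],[0.04,0,-0.35,0,0]]'
python3 - <<'E'
from h import *
s=read_camera("scene");t=read_camera("top")
cv2.imwrite("pics/t15f.png",t);cv2.imwrite("pics/s15f.png",s)
cv2.imwrite("pics/t15.png",cv2.convertScaleAbs(cv2.resize(t[182:275,315:425],None,fx=7,fy=6.4,interpolation=cv2.INTER_CUBIC),alpha=1.5))
cv2.imwrite("pics/s15.png",cv2.resize(s[165:235,310:430],None,fx=6.5,fy=6.5,interpolation=cv2.INTER_CUBIC))
E
```

```text
time_s: 44.6
tool_pos: [0.4715, -0.2059, 0.1253]
tool_rot: [-180.0, 0.0, -7.3]
force: [0.1, 0.6, -0.3]
grip_width: 0.06
time_s: 46.6
tool_pos: [0.4703, -0.2152, 0.1253]
tool_rot: [-179.9, 0.0, -7.3]
force: [0.4, 2.1, 1.2]
grip_width: 0.0137
time_s: 47.7
tool_pos: [0.4705, -0.2166, 0.2585]
tool_rot: [179.9, -0.1, -7.3]
force: [1.1, -0.5, 0.7]
grip_width: 0.04
time_s: 48.6
tool_pos: [0.5143, 0.1355, 0.2561]
tool_rot: [-179.9, -0.0, -6.9]
force: [0.2, -0.5, -0.4]
grip_width: 0.04
```

View pics/t15.png

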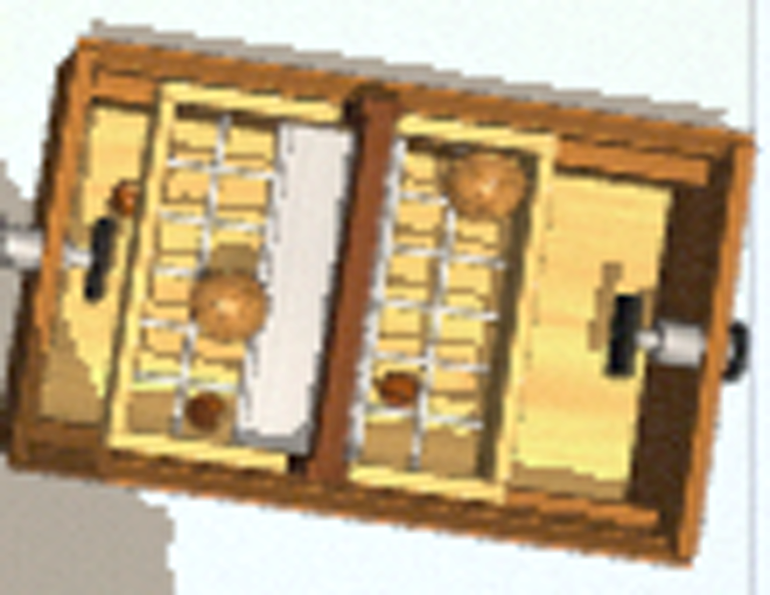

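View pics/s15.png

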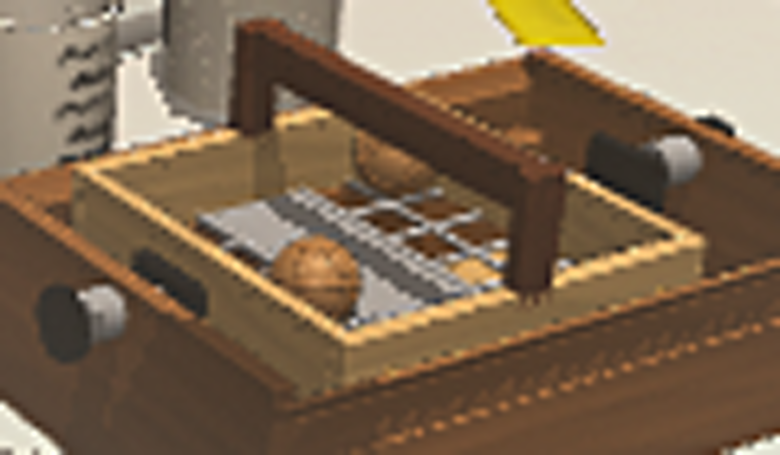

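Spot (420,180) is clear. What stays hidden is a narrow strip under the band in every view so far, so I'll slide the sieve gently to the right end to expose it.

```bash
python3 -m handwheel '[[0.06,0,0.05,0,0],[0.06,0,0.1,0,0],[0.06,0,0.15,0,0],[0.06,0,0.2,0,0],[0.06,0,0.25,0,0],[0.06,0,0.3,0,0],[0.06,0,0.34,0,0],[0.06,0,0.35,0,0],[0.06,0,0.35,0.0,0],[0.06,0,0.35,0.03,0],[0.06,0,0.35,0.07,0],[0.06,0,0.35,0.1,0],[0.06,0,0.35,0.115,0],[0.06,0,0.35,0.124,0],[0.06,0,0.35,0.13,0],[0.06,0,0.35,0.13,0]]'
python3 -m handwheel '[[0.03,0,0,0,0],[0.02,0,0,0,0],[0.016,0,0,0,0],[0.01,0,0,0,0],[0,0,0,0,0],[0,0,0,0,0],[0,0,0.008,0,0],[0,0,0.02,0,0],[0,0,0.032,0,0],[0,0,0.039,0,0],[0,0,0.042,0,0],[0,0,0.042,0,0]]' 35
python3 -m handwheel '[[0.014,0,0,0,0],[0.018,0,0,0,0],[0.024,0,0,0,0],[0.03,0,0,0,0],[0.04,0,0,0,0],[0.04,0,0,0,0],[0.04,0,0,-0.01,0],[0.04,0,0,-0.03,0],[0.04,0,0,-0.06,0],[0.04,0,0,-0.1,0],[0.04,0,0,-0.13,0]]'
python3 -m handwheel '[[0.04,0,-0.03,0,0],[0.04,0.0,-0.08,0,0],[0.04,0.0,-0.13,0,0],[0.04,0.0,-0.18,0,0],[0.04,0,-0.23,0,0],[0.04,0,-0.28,0,0],[0.04,0,-0.33,0,0],[0.04,0,-0.38,0,0],[0.04,0,-0.39,0,0]]'
python3 - <<'E'
from h import *
s=read_camera("scene");t=read_camera("top")
cv2.imwrite("pics/t16f.png",t);cv2.imwrite("pics/s16f.png",s)
cv2.imwrite("pics/t16.png",cv2.convertScaleAbs(cv2.resize(t[182:275,315:425],None,fx=7,fy=6.4,interpolation=cv2.INTER_CUBIC),alpha=1.5))
cv2.imwrite("pics/s16.png",cv2.resize(s[165:235,310:430],None,fx=6.5,fy=6.5,interpolation=cv2.INTER_CUBIC))
E
```

```text
time_s: 50.3
tool_pos: [0.4702, -0.2159, 0.1253]
tool_rot: [-180.0, -0.0, -7.3]
force: [-0.2, 0.8, 0.1]
grip_width: 0.0602
time_s: 51.5
tool_pos: [0.4644, -0.2593, 0.1253]
tool_rot: [179.9, 0.0, -7.4]
force: [-0.6, -0.3, 1.3]
grip_width: 0.0136
time_s: 52.6
tool_pos: [0.4652, -0.2582, 0.2585]
tool_rot: [179.9, -0.1, -7.3]
force: [0.5, -0.5, 0.6]
grip_width: 0.0402
time_s: 53.5
tool_pos: [0.5137, 0.1365, 0.2565]
tool_rot: [-179.8, -0.1, -6.8]
force: [0.1, 1.0, 0.7]
grip_width: 0.0399
```

View pics/t16.png

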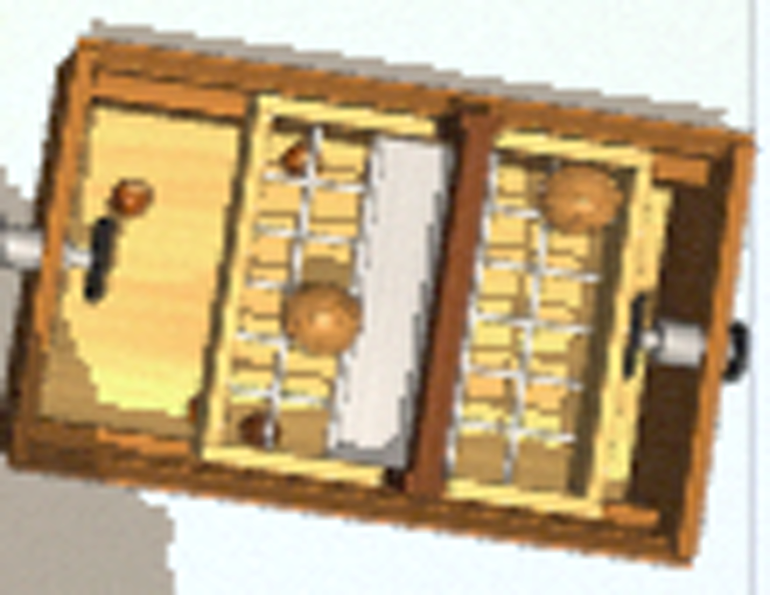

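View pics/s16.png

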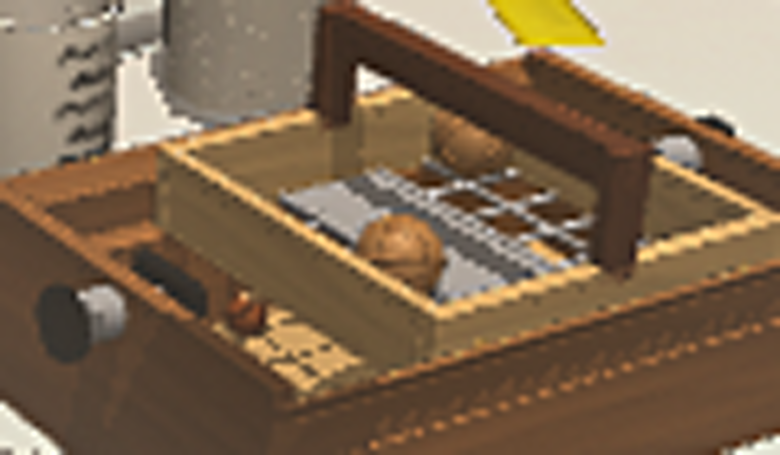

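```bash
python3 -m handwheel '[[0.06,0,0.05,0,0],[0.06,0,0.1,0,0],[0.06,0,0.15,0,0],[0.06,0,0.2,0,0],[0.06,0,0.25,0,0],[0.06,0,0.3,0,0],[0.06,0,0.35,0,0],[0.06,0,0.39,0,0],[0.06,0,0.39,0.0,0],[0.06,0,0.39,0.03,0],[0.06,0,0.39,0.07,0],[0.06,0,0.39,0.1,0],[0.06,0,0.39,0.115,0],[0.06,0,0.39,0.124,0],[0.05,0,0.39,0.13,0],[0.04,0,0.39,0.13,0]]'
python3 -m handwheel '[[0.02,0,0,0,0],[0.016,0,0,0,0],[0.01,0,0,0,0],[0,0,0,0,0],[0,0,0,0,0],[0,0,-0.008,0,0],[0,0,-0.050,0,0],[0,0,-0.056,0,0],[0,0,-0.048,0,0],[0,0,-0.006,0,0],[0,0,0,0,0],[0,0,-0.008,0,0],[0,0,-0.050,0,0],[0,0,-0.056,0,0],[0,0,-0.048,0,0],[0,0,-0.012,0,0],[0,0,-0.004,0,0],[0,0,-0.004,0,0],[0,0,-0.004,0,0]]' 35
python3 -m handwheel '[[0.014,0,0,0,0],[0.018,0,0,0,0],[0.024,0,0,0,0],[0.03,0,0,0,0],[0.04,0,0,0,0],[0.04,0,0,-0.01,0],[0.04,0,0,-0.03,0],[0.04,0,0,-0.06,0],[0.04,0,0,-0.1,0],[0.04,0,0,-0.13,0]]'
python3 -m handwheel '[[0.04,0,-0.04,0,0],[0.04,0.0,-0.09,0,0],[0.04,0.0,-0.14,0,0],[0.04,0.0,-0.19,0,0],[0.04,0,-0.24,0,0],[0.04,0,-0.29,0,0],[0.04,0,-0.3,0,0]]'
python3 - <<'E'
from h import *
s=read_camera("scene");t=read_camera("top")
cv2.imwrite("pics/t17f.png",t);cv2.imwrite("pics/s17f.png",s)
cv2.imwrite("pics/t17.png",cv2.convertScaleAbs(cv2.resize(t[182:275,315:425],None,fx=7,fy=6.4,interpolation=cv2.INTER_CUBIC),alpha=1.5))
cv2.imwrite("pics/s17.png",cv2.resize(s[165:235,310:430],None,fx=6.5,fy=6.5,interpolation=cv2.INTER_CUBIC))
E
```

```text
time_s: 55.2
tool_pos: [0.4649, -0.2585, 0.1257]
tool_rot: [180.0, -0.0, -7.4]
force: [-0.7, -0.0, -0.1]
grip_width: 0.0509
time_s: 57.1
tool_pos: [0.4646, -0.2568, 0.1256]
tool_rot: [179.8, -0.0, -7.5]
force: [-0.1, -5.2, 4.2]
grip_width: 0.0139
time_s: 58.1
tool_pos: [0.4657, -0.2538, 0.2582]
tool_rot: [180.0, -0.1, -7.3]
force: [-0.0, 0.6, -0.2]
grip_width: 0.0403
time_s: 58.8
tool_pos: [0.5032, 0.0515, 0.2564]
tool_rot: [-179.8, -0.1, -6.7]
force: [-0.9, 1.1, 0.5]
grip_width: 0.0401
```

View pics/t17.png

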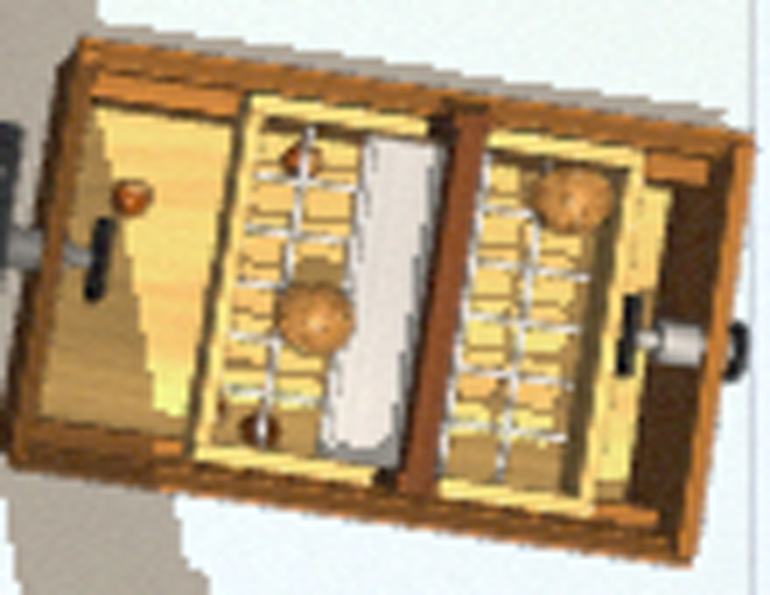

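View pics/s17.png

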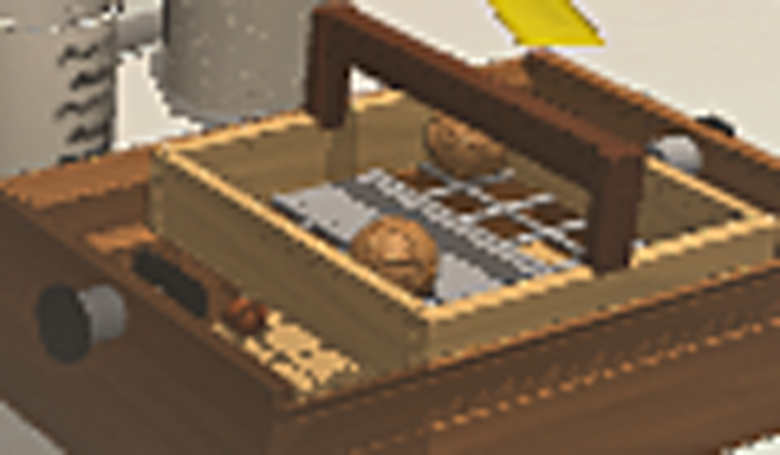

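View pics/t17f.png

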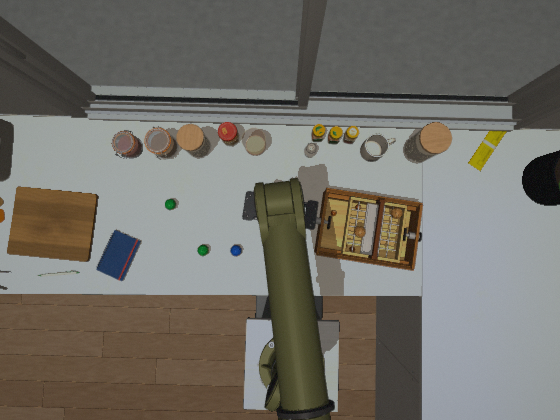

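```bash
python3 -c "
from cell import *
print(sign_off(), get_obs()['time_s'])"
```

```text
the job is handed in; nothing more can be done
the job is handed in; nothing more can be done
```

I carried the sieve level to the box, seated it on the rails and shook it left and right until the steel band was clear. I then released it and handed the job in at about 59 s. I could not confirm that all six hazelnuts fell: I saw five in the box and never saw the sixth.

- **Hazelnuts:** Over the later pictures, five showed on the box floor, some through the grid. I found no hazelnut in the sieve or on the worktop in any view. The one patch of box floor that stayed hidden in every view lies under the band and the left walnut, so the sixth is probably there.
- **Walnuts and sieve:** The last pictures show both walnuts in the sieve, which sits flat on the rails near the right end with the arm clear of it. No bystander appears to have moved.
- **Knocks:** The slow presses gave roughly 4 N on the left buffer and then the right, allowing for friction. The highest sideways force I read during the shakes was about 8 N, but readings come only at the end of each move, so short peaks could have been missed. One right-hand stroke came very close to the buffer's 10 mm limit; I shortened that stroke afterwards.
- **Extra checks:** I regrasped the sieve four times to shake or slide it and look underneath. The last two of those shakes did not move the left walnut enough to uncover the hidden patch.

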